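# Right the fallen dropper bottles and load the bottle warmer

## Task

Raise the clear cover of the bottle warmer, then stand all the fallen dropper bottles up in a row on the bench, each tipped up close against the warmer's front face. Then move them upright into the warmer's well, one to a bay, and turn the dial to the long thick mark, and after that lower the cover gently all the way onto its stop. Leave the other things where they are.

Things in the scene. Friction and masses are not known exactly. Their poses are not given: they have to be found in the camera images.
- warmer_front (a point): Grey bottle warmer, a flat box 175 deep x 340 wide x 65 mm high fixed on the bench. This point is at bench level in the middle of its upright flat front face (the face towards the robot, 65 mm high). Axes: x points from the front face into the warmer, y to the left along the face, z up. The front face is the wall to right the bottles against. A grey spill tray (10 mm lip, its front lip 380 mm ahead of the robot's axis) surrounds the work.
- warmer_plate (a point): Centre of the steel plate that floors the warmer's well, 10 mm above the bench (axes as warmer_front). The well is open at the warmer's top (65 mm above the bench) and has three bays in a row along y, each 64 x 64 mm and 55 mm deep, centred at y = -68, 0 and 68 mm from this point. Two rest posts stand 31 mm high on the top, 117 mm to either side of this point.
- cover (a joint): Hinge of the clear plastic cover over the plate: 0 = lowered, resting on its stop; grows as the cover is raised, to 1.25 rad at its upper stop (raised far enough from 0.95). A friction hinge: the cover stays where it is left; moving it takes 1 to 5 N at the tongue. It is clear of the space above the well only near its upper stop.
- cover_hinge (a point): Middle of the hinge line of the clear cover (fixed point, axes as warmer_front), along y 60 mm above the bench, behind the well; the cover swings up and back about it. The cover is a shallow canopy 150 x 240 mm on two rear arms; lowered, its top is 135 mm and its 35 mm skirt's lower edge 100 mm above the bench, and its tongue overhangs the bench in front of the warmer.
- cover_grip (a point): Centre of the black tongue sticking forward from the cover's top front edge; tongue 30 mm wide (along the hinge line), 12 mm thick, its free part 40 mm long. Pinch it across its 30 mm width from above; it may turn between the fingers. At cover = 0 it lies 172 mm in front of and 68 mm above the hinge line; raised, it points up.
- dial (a joint): Black dial on a black panel on the warmer's top, right of the plate; rad, grows clockwise seen from above, range 0 to 4.2. White pointer line on one end of its grip bar. Thin white scale marks every 0.35 rad; the single long thick white mark is at 2.1, where the pointer points straight away from the warmer's front. It stays where it is left.
- dial_grip (a point): Fixed point on the dial's vertical axis at the middle of its grip bar (86 mm above the bench), axes as warmer_front. The bar is 46 mm long, 13 mm thick, 22 mm high (75 to 95 mm above the bench), along the pointer: the pointer's direction is turned 2.1 - dial rad counter-clockwise (from above) from this point's x axis. Pinch across the 13 mm.
- bottle_1_mid (a point): Brown glass dropper bottle, 108 mm tall, lying at the start; may be absent (None). This point is on its axis half-way up; z points from foot to top. Round body 42 mm diameter from the foot to 67 mm up, then a collar 22 mm diameter to 75 mm, then a rubber teat 13 mm diameter to the top. About 135 g, centre of mass 27 mm from the foot; it can turn between the fingers when pinched at the teat.
- bottle_2_mid (a point): Pale grey glass dropper bottle, 112 mm tall, lying at the start; may be absent (None). This point is on its axis half-way up; z points from foot to top. Round body 42 mm diameter from the foot to 71 mm up, then a collar 22 mm diameter to 79 mm, then a rubber teat 13 mm diameter to the top. About 135 g, centre of mass 27 mm from the foot; it can turn between the fingers when pinched at the teat.
- bottle_3_mid (a point): Brown glass dropper bottle, 116 mm tall, lying at the start; may be absent (None). This point is on its axis half-way up; z points from foot to top. Round body 42 mm diameter from the foot to 75 mm up, then a collar 22 mm diameter to 83 mm, then a rubber teat 13 mm diameter to the top. About 135 g, centre of mass 27 mm from the foot; it can turn between the fingers when pinched at the teat.
- wash_bottle: Wash bottle, 205 mm tall, bystander; origin under it.
- cylinder_25: Measuring cylinder, 151 mm tall on a 46 mm foot, bystander; origin under its centre.
- beaker_yellow: Beaker, 65x75x89 mm, bystander; origin under it.
- timer: Small countdown timer, 36x68x61 mm, bystander; origin under it.
- petri_dish: Low glass dish, 64 mm wide, 14 mm high, bystander; origin under it.

How it is judged:
On the way, in this order (a step that is already met when the one before it is completed fails the run):
1. the cover is raised (0.95 rad or more) (value of joint cover above 0.95 rad), for 0.2 s.
2. all bottles stand upright on the bench together, side by side at the warmer's front face (gap to the face at most about 20 mm) (angle between each of bottle_1_mid, bottle_2_mid, bottle_3_mid's own z axis and vertical below 0.15 rad and linear speed of each of bottle_1, bottle_2, bottle_3 below 0.03 m/s and x of bottle_1_mid in the frame of warmer_front between -0.045 and 0 m and y of bottle_1_mid in the frame of warmer_front between -0.165 and 0.165 m and height (world z) of bottle_1_mid below 0.062 m and x of bottle_2_mid in the frame of warmer_front between -0.045 and 0 m and y of bottle_2_mid in the frame of warmer_front between -0.165 and 0.165 m and height (world z) of bottle_2_mid below 0.064 m and x of bottle_3_mid in the frame of warmer_front between -0.045 and 0 m and y of bottle_3_mid in the frame of warmer_front between -0.165 and 0.165 m and height (world z) of bottle_3_mid below 0.066 m), for 0.2 s.
3. all bottles stand on the floor of the well and the dial is at the long mark, with the cover still raised (angle between each of bottle_1_mid, bottle_2_mid, bottle_3_mid's own z axis and vertical below 0.15 rad and linear speed of each of bottle_1, bottle_2, bottle_3 below 0.03 m/s and x of bottle_1_mid in the frame of warmer_plate between -0.02 and 0.02 m and y of bottle_1_mid in the frame of warmer_plate between -0.088 and 0.088 m and z of bottle_1_mid in the frame of warmer_plate between 0.048 and 0.062 m and x of bottle_2_mid in the frame of warmer_plate between -0.02 and 0.02 m and y of bottle_2_mid in the frame of warmer_plate between -0.088 and 0.088 m and z of bottle_2_mid in the frame of warmer_plate between 0.05 and 0.064 m and x of bottle_3_mid in the frame of warmer_plate between -0.02 and 0.02 m and y of bottle_3_mid in the frame of warmer_plate between -0.088 and 0.088 m and z of bottle_3_mid in the frame of warmer_plate between 0.052 and 0.066 m and value of joint dial between 1.97 and 2.23 rad and value of joint cover above 0.5 rad), for 0.2 s.
At the end, for the whole second after the job is handed in: every bottle stands upright (within 0.15 rad), at rest, on the floor of the well, the dial is within 0.13 rad of the long mark, and the cover is fully down (under 0.03 rad) (angle between each of bottle_1_mid, bottle_2_mid, bottle_3_mid's own z axis and vertical below 0.15 rad and linear speed of each of bottle_1, bottle_2, bottle_3 below 0.03 m/s and x of bottle_1_mid in the frame of warmer_plate between -0.02 and 0.02 m and y of bottle_1_mid in the frame of warmer_plate between -0.088 and 0.088 m and z of bottle_1_mid in the frame of warmer_plate between 0.048 and 0.062 m and x of bottle_2_mid in the frame of warmer_plate between -0.02 and 0.02 m and y of bottle_2_mid in the frame of warmer_plate between -0.088 and 0.088 m and z of bottle_2_mid in the frame of warmer_plate between 0.05 and 0.064 m and x of bottle_3_mid in the frame of warmer_plate between -0.02 and 0.02 m and y of bottle_3_mid in the frame of warmer_plate between -0.088 and 0.088 m and z of bottle_3_mid in the frame of warmer_plate between 0.052 and 0.066 m and value of joint dial between 1.97 and 2.23 rad and value of joint cover below 0.03 rad); the robot touches nothing.
It fails at once if the cover is slammed (faster than 0.9 rad/s just above its stop) (value of joint cover below 0.12 rad and velocity of joint cover below -0.9 rad/s).
It fails at once if a bystander is pushed more than 50 mm away (distance of any of wash_bottle, cylinder_25, beaker_yellow, timer, petri_dish from where it was at the start of the episode above 0.05 m).
Of bottle_1, bottle_2, bottle_3 only 2 to 3 are there at a start; the rules pass over those that are not, and their reading is None.
At some moment in a run one of bottle_1, bottle_2, bottle_3 may be knocked a few centimetres aside while the robot is not near it.
Once in a run the grip may slacken for a moment while it holds something.
It also fails if it takes over 210 s, if anything falls off the work surface, if the arm or the gripper's body presses on something with over 40 N, if the wrist force passes 120 N, or if a joint passes its speed limit or range.

## Robot

A 6-joint arm with a two-finger parallel gripper is mounted at the origin on the work surface; the furniture and walls round the work are solid. World frame = base frame: x ahead of the robot, y to its left, z up, the work surface at z = 0. Lengths are in m, angles in rad, forces in N, time in s.
With the tool pointing down it reaches from about 0.375 to 0.75 m from the base axis. Payload 9 kg.
Tool frame: the origin (TCP) lies on the centre line of the jaws, within the pads' length; the fingertips stand 22 mm ahead of it and the grasp point (between the pads) lies 3 mm ahead of it (manip.tips_ahead is the z of the fingertips in the tool frame, in m); z points along the fingers, x is the direction in which the jaws open and shut, and the axes are right-handed (so a half turn about z gives the same grasp; the last joint's range is limited). The gripper opens to 85 mm and grips with 20 to 120 N. Pads are 22 mm wide; open, the fingers measure 114 mm over their backs; the gripper's body (76 mm by 85 mm) begins 54 mm behind the grasp point. The pads swing forward as they close: fully open they stand 13 mm farther back than shut.
Start: joints at [-1.342, 0.104, 0.097, 1.564, 0, 1.353], TCP at [0.259, -0.541, 0.253] pointing down, gripper open.
Joint ranges: [-2.99, 2.99], [-0.84, 1.86], [-1.1, 1.16], [-1.84, 2.11], [-1.51, 1.56], [-3.14, 3.14]. Speed limits (rad/s): [2.22, 2.22, 2.57, 3.14, 3.14, 3.14].

## Interface

Orientations are given as a unit quaternion [w, x, y, z].
In Python, from plant import manip, grab_frame, camera_params, ticket, look_for, tip_of gives the robot as it stands.
- The arm moves only by the shell command python3 -m creep 'ROWS' [FORCE]. ROWS is JSON, a list of rows, each an object with "linear": the shift along the tool's x, y, z in cm, a list of three; "angular": the turn, a rotation vector about the tool's x, y, z in rad, a list of three; "grip": the opening, from 0 (shut) to 1 (fully open). In form: [{"linear": [dx, dy, dz], "angular": [rx, ry, rz], "grip": grip}, ...]. A call has 1 to 5 rows; each row is the pose to reach, as a shift and turn from the pose measured when the call began, along the tool's axes at that moment; what a row does not reach only later rows make up. A row lasts 1/8 s, in which the tool goes at most 62.5 mm and 10.7 degrees, less where a joint would pass 70% of its speed; a pose out of reach is approached as far as the arm can. A call with a gripper value outside its range is refused whole. The fingers move at their own pace and stop on an object; FORCE is the grip in N (left out, the last holds). Time passes only in rows, so rows that repeat a pose let the fingers close. It gives the time, the measured TCP pose, the force and the opening at its end, in the units of the state.
- manip.sense(): the state, without advancing time (a new reading comes with each control period).
- grab_frame(name): name is "scene" or "top" or "wrist"; returns the picture (384x512x3 uint8, blue, green, red); there is no depth.
- camera_params(name): a dict with "camera_matrix" (3x3 intrinsics, pixels), "cam_to_world" (4x4, takes a point from camera to world coordinates); the wrist camera has in their place "hand_eye" (4x4, takes a point from camera to tool coordinates, whose origin is the TCP and whose axes are the tool frame's). Camera axes: x right, y up, looking along -z (the intrinsics and any distortion apply to the point x, -y, -z); pixel columns grow to the right and rows downward; lengths in m; the calibration is good to about 2 mm. A picture is of the moment at which its call begins: read the wrist's pose just before it. camera_params takes no time and is no camera call.
- ticket.job_done(): hands the job in, once; it reports no verdict.
Trained networks look in the newest picture that a camera, given by its name, has taken for a name from the list of things; names that differ only in an ending like _2 or _b are one class to them, and where a whole thing is asked for, a point or a joint stands for the part that bears it (a point fixed in the world has none). Each returns a list of dicts, best first, with "p" (0 to 1); they miss things now and then, are a little off and sometimes report something else, mostly with a low value. They report only what shows in the picture. A call takes as long as a camera call.
- look_for(camera, name): "box" ([left, top, right, bottom] in pixels, round what is visible of it).
- tip_of(camera, name): "at" ([row, column] in pixels: a listed point, or the origin of a listed thing).
The state is a dict: "time_s": time; "q": joint angles; "qd": joint speeds; "effort": joint torques, N m; "eef_pos": TCP position; "tool_rot": TCP orientation; "contact_force": force on the tool from outside, world axes, zero at the start; "wrist_torque": the same for the moment, N m; "grip_width": finger opening in m.
Only numpy, scipy, OpenCV 4.12 (cv2) and the standard library are available. Lean on these libraries where they do the work, as an engineer would, in place of code of your own. Each camera call takes 0.05 s, during which the arm holds its last target.

## Working session

There is one attempt and no reset: what is moved stays moved. The work goes in short steps, Python scripts to look and compute and a shell command to move; the robot and the scene stay as the last step left them, time stands still between calls to the robot, and variables do not carry over. Pictures are saved under pics/ and viewed, and the job is handed in when it is done.

I'll start by looking at the state and the scene.

```bash
ls; mkdir -p pics; cat > h.py <<'E'
import numpy as np, cv2
from scipy.spatial.transform import Rotation as R
from plant import manip, grab_frame, camera_params, ticket, look_for, tip_of
def pose():
    s=manip.sense(); q=s['tool_rot']; T=np.eye(4)
    T[:3,:3]=R.from_quat([q[1],q[2],q[3],q[0]]).as_matrix(); T[:3,3]=s['eef_pos']; return T
def cam(name,T=None):
    p=camera_params(name); K=np.array(p['camera_matrix'])
    M=np.array(p['cam_to_world']) if 'cam_to_world' in p else (pose() if T is None else T)@np.array(p['hand_eye'])
    return K,M
def ray(K,M,row,col):
    d=np.linalg.inv(K)@np.array([col,row,1.]); d=M[:3,:3]@np.array([d[0],-d[1],-d[2]]); return M[:3,3],d
def at_z(K,M,row,col,z):
    o,d=ray(K,M,row,col); return o+d*(z-o[2])/d[2]
def proj(K,M,P):
    p=np.linalg.inv(M)@np.append(P,1); u=K@np.array([p[0],-p[1],-p[2]]); return u[1]/u[2],u[0]/u[2]  # row,col
def rel(target_p,target_R=None):
    T=pose(); d=T[:3,:3].T@(np.array(target_p)-T[:3,3])*100
    a=np.zeros(3) if target_R is None else R.from_matrix(T[:3,:3].T@target_R).as_rotvec()
    return np.round(d,2),np.round(a,3)
E
python3 - <<'E'
from h import *
s=manip.sense()
for k in s: print(k,s[k])
print([ (k,v) for k,v in camera_params('top').items()])
print([ (k,v) for k,v in camera_params('scene').items()])
print([ (k,v) for k,v in camera_params('wrist').items()])
cv2.imwrite('pics/top0.png',grab_frame('top'));cv2.imwrite('pics/scene0.png',grab_frame('scene'))
E
```

```text
pics
time_s 0.0
q [-1.34170369e+00  1.04684380e-01  9.64968988e-02  1.56387743e+00
  3.42907884e-05  1.35307639e+00]
qd [-5.74683569e-04 -1.55276083e-03 -1.85830451e-03 -7.30406134e-05
 -6.95687360e-04 -1.29353914e-03]
effort [-6.30144004e-04 -5.56935525e+01  5.03644967e+01  1.69315108e-02
 -3.91770373e-04  4.93132404e-06]
eef_pos [ 0.25919711 -0.54081307  0.25254624]
tool_rot [-4.58146696e-04  8.46195199e-01 -5.32872671e-01 -4.39000610e-04]
contact_force [0.40668396 0.29528907 0.07972047]
wrist_torque [ 0.02562916 -0.03048555  0.03263744]
grip_width 0.0855127858567887
[('camera_matrix', array([[414.23084549,   0.        , 267.28088398],
       [  0.        , 414.23084549, 191.7188862 ],
       [  0.        ,   0.        ,   1.        ]])), ('cam_to_world', array([[-0.0080377 ,  0.99459167, -0.10355098,  0.42843123],
       [-0.99990093, -0.00679731,  0.01232591,  0.01307058],
       [ 0.01155538,  0.10363979,  0.99454777,  1.3641307 ],
       [ 0.        ,  0.        ,  0.        ,  1.        ]]))]
[('camera_matrix', array([[471.00492119,   0.        , 251.76502809],
       [  0.   
[... 184 characters left out ...]
149,  0.45618915, -0.60491688, -0.99231138],
       [ 0.00247528,  0.79969203,  0.60040531,  1.10370011],
       [ 0.        ,  0.        ,  0.        ,  1.        ]]))]
[('camera_matrix', array([[284.90748783,   0.        , 258.34739767],
       [  0.        , 284.90748783, 189.99350477],
       [  0.        ,   0.        ,   1.        ]])), ('hand_eye', array([[ 9.99999755e-01,  4.85304832e-04, -5.04213097e-04,
        -6.34947821e-04],
       [ 3.09472682e-04, -9.52873736e-01, -3.03367016e-01,
        -7.88819653e-02],
       [-6.27676897e-04,  3.03366786e-01, -9.52873653e-01,
        -1.20480084e-01],
       [ 0.00000000e+00,  0.00000000e+00,  0.00000000e+00,
         1.00000000e+00]]))]
```

View pics/top0.png

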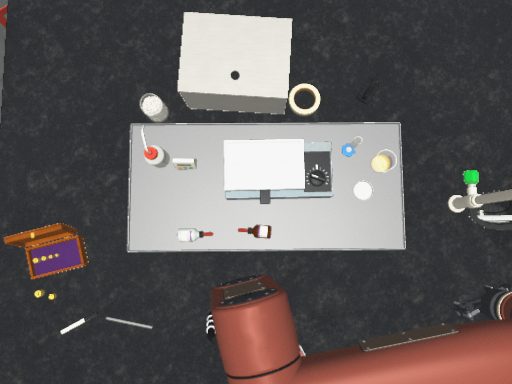

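View pics/scene0.png

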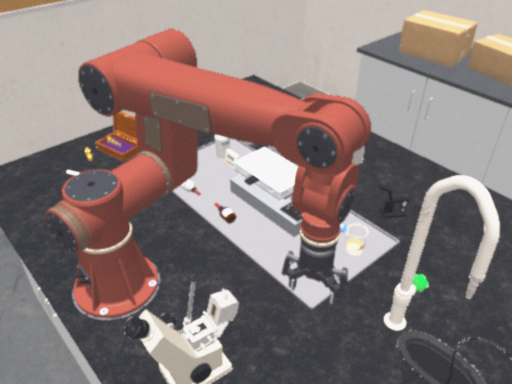

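```bash
python3 - <<'E'
from h import *
K,M=cam('top')
for n in ['warmer_front','warmer_plate','cover_hinge','cover_grip','dial_grip','bottle_1_mid','bottle_2_mid','bottle_3_mid']:
    r=tip_of('top',n)
    z={'warmer_front':0,'warmer_plate':.01,'cover_hinge':.06,'cover_grip':.128,'dial_grip':.086}.get(n,.021)
    for x in r[:4]: print(n,round(x['p'],2),np.round(x['at'],1),np.round(at_z(K,M,*x['at'],z),3))
for n in ['bottle_1_mid','bottle_2_mid']:
    for x in look_for('top',n)[:4]: print(n,x)
E
```

```text
warmer_front 0.95 [197.1 275.6] [ 0.552 -0.031  0.   ]
cover_grip 0.72 [196.4 265.5] [0.543 0.003 0.128]
dial_grip 0.59 [179.5 317.8] [ 0.599 -0.161  0.086]
dial_grip 0.34 [231.9 191.9] [0.439 0.229 0.086]
bottle_2_mid 0.69 [236.4 192.2] [0.425 0.239 0.021]
bottle_1_mid {'box': [236.7, 221.2, 272.2, 236.2], 'p': 0.61}
bottle_2_mid {'box': [176.3, 228.8, 211.7, 241.1], 'p': 0.79}
```

```bash
python3 - <<'E'
import cv2
im=cv2.imread('pics/top0.png')[120:255,125:410]
cv2.imwrite('pics/top0c.png',cv2.resize(im,(798,378),interpolation=cv2.INTER_CUBIC))
im=cv2.imread('pics/top0.png')[130:250,170:340]
cv2.imwrite('pics/top0d.png',cv2.resize(im,(800,565),interpolation=cv2.INTER_CUBIC))
E
```

```text
(no output)
```

View pics/top0d.png

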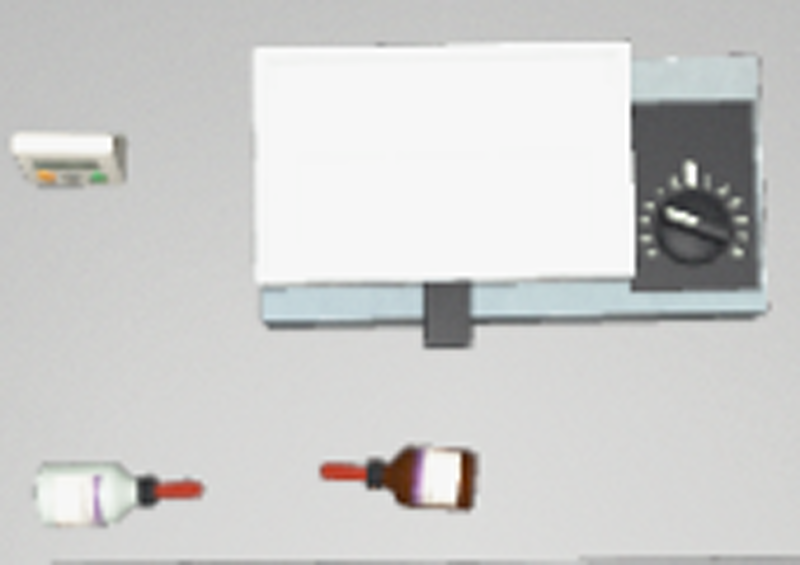

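```bash
python3 - <<'E'
from h import *
K,M=cam('top')
for z in (0,.065): 
  for P in [(.55,-.2,z),(.55,.135,z),(.725,.135,z),(.725,-.2,z)]: print(P,np.round(proj(K,M,P),1))
for n in ['wash_bottle','cylinder_25','beaker_yellow','timer','petri_dish','warmer_plate','cover_hinge','bottle_1','bottle_3_mid']:
    for x in tip_of('top',n)[:2]: print(n,round(x['p'],2),np.round(x['at'],1),np.round(at_z(K,M,*x['at'],0),3))
E
```

```text
(0.55, -0.2, 0) [197.5 326.6]
(0.55, 0.135, 0) [198.2 225.3]
(0.725, 0.135, 0) [146.1 225.4]
(0.725, -0.2, 0) [145.5 325.4]
(0.55, -0.2, 0.065) [195.6 329.7]
(0.55, 0.135, 0.065) [196.3 223.4]
(0.725, 0.135, 0.065) [141.7 223.6]
(0.725, -0.2, 0.065) [141.2 328.4]
wash_bottle 0.73 [150.6 158.2] [0.711 0.359 0.   ]
cylinder_25 0.71 [148.4 346.3] [ 0.715 -0.27   0.   ]
cylinder_25 0.39 [151.9 157. ] [0.706 0.363 0.   ]
beaker_yellow 0.89 [166.4 378.3] [ 0.653 -0.376  0.   ]
timer 0.76 [162.  185.2] [0.672 0.269 0.   ]
petri_dish 0.5 [187.5 362.9] [ 0.582 -0.322  0.   ]Traceback (most recent call last):
  File "<stdin>", line 6, in <module>
ValueError: it knows: beaker_yellow, bottle_1_mid, bottle_2_mid, bottle_3_mid, cover_grip, cover_hinge, cylinder, dial_grip, petri_dish, timer, warmer_front, warmer_plate, wash_bottle
```

The top view shows two bottles lying with their axes along y: a pale grey one at about (row 235, col 195) and a brown one at about (231, 258). The warmer has its tongue at (196, 265), and the dial pointer aims up and to the left. Next I'll swing over the front of the warmer with the camera on the robot's side.

```bash
python3 - <<'E'
from h import *
K,M=cam('top')
c=lambda x,y:(130+y/4.706,170+x/4.706)
for n,(x,y),z in [('FL',(262,318),.065),('FR',(765,308),.065),('BR',(757,55),.065),('tongue tip',(447,347),.128),('tongueL',(424,315),.134),('tongueR',(471,315),.134),('coverBL',(252,46),.13),('coverBR',(631,43),.13),('dial',(695,228),.09),('brown foot',(476,478),.021),('brown tip',(320,472),.021),('grey foot',(35,495),.021),('grey tip',(203,490),.021)]:
    print(n,np.round(at_z(K,M,*c(x,y),z),3))
Rt=np.array([[0,1,0],[1,0,0],[0,0,-1]]).T
print(rel([.45,0.003,.30],Rt)); T=pose(); print(np.round(T[:3,:3],3))
E
```

```text
FL [0.546 0.128 0.065]
FR [ 0.55  -0.209  0.065]
BR [ 0.723 -0.208  0.065]
tongue tip [0.521 0.005 0.128]
tongueL [0.541 0.019 0.134]
tongueR [ 0.541 -0.01   0.134]
coverBL [0.716 0.129 0.13 ]
coverBR [ 0.717 -0.115  0.13 ]
dial [ 0.601 -0.16   0.09 ]
brown foot [ 0.439 -0.015  0.021]
brown tip [0.444 0.092 0.021]
grey foot [0.43  0.287 0.021]
grey tip [0.432 0.172 0.021]
(array([-40.83, -40.71,  -4.67]), array([ 0.   ,  0.   , -2.695]))
[[ 0.432 -0.902  0.   ]
 [-0.902 -0.432 -0.   ]
 [ 0.     0.    -1.   ]]
```

```bash
python3 -m creep '[{"linear":[-10,-10,-2],"angular":[0,0,-0.5],"grip":1},{"linear":[-20,-20,-3],"angular":[0,0,-0.9],"grip":1},{"linear":[-30,-30,-4],"angular":[0,0,-0.9],"grip":1},{"linear":[-35,-35,-4.6],"angular":[0,0,-0.9],"grip":1},{"linear":[-35,-35,-4.6],"angular":[0,0,-0.9],"grip":1}]'
python3 - <<'E'
from h import *
Rt=np.array([[0,1,0],[1,0,0],[0,0,-1]]).T
print(manip.sense()['q'],rel([.45,0.003,.30],Rt))
E
```

```text
time_s: 1.58
eef_pos: [0.3628, -0.246, 0.2841]
tool_rot: [0.0, 0.994, -0.109, 0.0]
contact_force: [1.4, -0.2, 0.2]
grip_width: 0.0848
[-8.96022329e-01 -3.82310516e-01 -2.91826242e-01  1.66032038e+00
  1.09073247e-04  8.93775566e-01] (array([  3.1, -26.2,  -1.6]), array([ 1.00e-03, -0.00e+00, -1.79e+00]))
```

```bash
python3 -m creep '[{"linear":[1,-8,-0.5],"angular":[0,0,-0.9],"grip":1},{"linear":[2,-14,-1],"angular":[0,0,-0.9],"grip":1},{"linear":[3,-20,-1.6],"angular":[0,0,-0.9],"grip":1},{"linear":[3.1,-26.2,-1.6],"angular":[0,0,-0.9],"grip":1},{"linear":[3.1,-26.2,-1.6],"angular":[0,0,-0.9],"grip":1}]'
python3 - <<'E'
from h import *
Rt=np.array([[0,1,0],[1,0,0],[0,0,-1]]).T
print(manip.sense()['q'],rel([.45,0.003,.30],Rt))
E
```

```text
time_s: 2.2
eef_pos: [0.4504, 0.0062, 0.3004]
tool_rot: [0.0, 0.941, 0.339, 0.001]
contact_force: [0.7, -0.7, -0.1]
grip_width: 0.0853
[-2.78070115e-01 -3.36793955e-01 -2.26344867e-01  1.67980938e+00
  5.47064368e-05  6.01849186e-01] (array([-0.23,  0.23,  0.04]), array([ 0.001, -0.   , -0.88 ]))
```

```bash
python3 -m creep '[{"linear":[-0.2,0.2,0],"angular":[0,0,-0.88],"grip":1},{"linear":[-0.2,0.2,0],"angular":[0,0,-0.88],"grip":1},{"linear":[-0.2,0.2,0],"angular":[0,0,-0.88],"grip":1},{"linear":[-0.2,0.2,0],"angular":[0,0,-0.88],"grip":1},{"linear":[-0.2,0.2,0],"angular":[0,0,-0.88],"grip":1}]'
python3 - <<'E'
from h import *
T=pose();K,M=cam('wrist',T)
im=grab_frame('wrist'); cv2.imwrite('pics/w1.png',im)
for n,z in [('cover_grip',.128),('warmer_front',0),('dial_grip',.086),('bottle_1_mid',.021)]:
    for x in tip_of('wrist',n)[:3]: print(n,round(x['p'],2),np.round(x['at'],1),np.round(at_z(K,M,*x['at'],z),3))
cv2.imwrite('pics/top1.png',grab_frame('top'))
E
```

```text
time_s: 2.82
eef_pos: [0.4501, 0.0034, 0.3005]
tool_rot: [0.001, 0.705, 0.709, 0.0]
contact_force: [0.3, -0.7, -0.4]
grip_width: 0.0856
cover_grip 0.69 [251.7 259. ] [0.542 0.006 0.128]
warmer_front 0.82 [214. 234.] [ 0.549 -0.034  0.   ]
dial_grip 0.88 [275.8 138.4] [ 0.605 -0.159  0.086]
bottle_1_mid 0.88 [150.7 284.1] [0.443 0.041 0.021]
bottle_1_mid 0.73 [212.5 232.7] [ 0.538 -0.034  0.021]
```

View pics/w1.png

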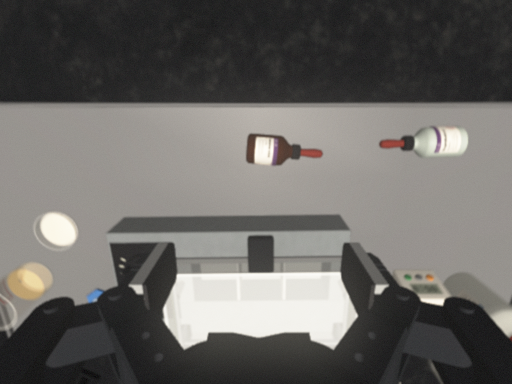

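View pics/top1.png

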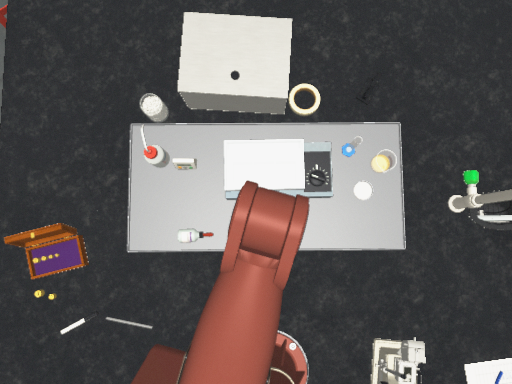

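The wrist view shows the tongue at about (row 252, col 260) and the brown and grey bottles in front of the warmer; no third bottle is in sight. The tongue measures about (0.541, 0.005, 0.128), which agrees with the top camera. I'll descend on it now.

```bash
python3 - <<'E'
from h import *
Rt=np.array([[0,1,0],[1,0,0],[0,0,-1]]).T
print(rel([.537,0.005,.131],Rt))
E
python3 -m creep '[{"linear":[0.2,4,3],"angular":[0,0,0],"grip":1},{"linear":[0.2,8.7,8],"angular":[0,0,0],"grip":1},{"linear":[0.2,8.7,13],"angular":[0,0,0],"grip":1},{"linear":[0.2,8.7,17],"angular":[0,0,0],"grip":1},{"linear":[0.2,8.7,17],"angular":[0,0,0],"grip":1}]'
```

```text
(array([ 0.19,  8.67, 16.96]), array([ 0.002,  0.   , -0.003]))
time_s: 3.75
eef_pos: [0.5351, 0.0057, 0.1274]
tool_rot: [-0.002, 0.708, 0.706, -0.001]
contact_force: [-0.6, 0.7, 0.7]
grip_width: 0.0855
```

```bash
python3 -m creep '[{"linear":[0,0,-0.2],"angular":[0,0,0],"grip":0},{"linear":[0,0,-0.2],"angular":[0,0,0],"grip":0},{"linear":[0,0,-0.2],"angular":[0,0,0],"grip":0},{"linear":[0,0,-0.2],"angular":[0,0,0],"grip":0},{"linear":[0,0,-0.2],"angular":[0,0,0],"grip":0}]' 40
python3 - <<'E'
from h import *
p=pose()[:3,3]; print(p)
hx,hz=.541+.172,.06
g=np.array([p[0],p[2]-.003]); v=g-[hx,hz]
for th in np.arange(0,1.26,.15):
    c,s=np.cos(th),np.sin(th)
    # raise: (-1,0)->(0,1)
    w=np.array([c*v[0]+s*v[1],-s*v[0]+c*v[1]]); d=w-v
    print(round(th,2),'tool y %.1f z %.1f cm'%(d[0]*100,-d[1]*100))
E
```

```text
time_s: 4.38
eef_pos: [0.5359, 0.0055, 0.131]
tool_rot: [-0.001, 0.708, 0.706, -0.001]
contact_force: [-0.5, -0.4, 5.4]
grip_width: 0.0295
[0.53591961 0.00554542 0.13104043]
0.0 tool y 0.0 z -0.0 cm
0.15 tool y 1.2 z -2.6 cm
0.3 tool y 2.8 z -4.9 cm
0.45 tool y 4.7 z -7.0 cm
0.6 tool y 6.9 z -8.8 cm
0.75 tool y 9.4 z -10.2 cm
0.9 tool y 12.0 z -11.3 cm
1.05 tool y 14.8 z -11.9 cm
1.2 tool y 17.6 z -12.2 cm
```

```bash
python3 -m creep '[{"linear":[0,0.6,-1.3],"angular":[0,0,0],"grip":0},{"linear":[0,1.2,-2.6],"angular":[0,0,0],"grip":0},{"linear":[0,2,-3.8],"angular":[0,0,0],"grip":0},{"linear":[0,2.8,-4.9],"angular":[0,0,0],"grip":0},{"linear":[0,3.7,-6],"angular":[0,0,0],"grip":0}]' 40
cat > arc.py <<'E'
from h import *
p=pose()[:3,3]; s=manip.sense(); print(np.round(p,4),np.round(s['contact_force'],1),s['grip_width'])
hx,hz=.713,.06; g0=np.array([.5359,.128]);v=g0-[hx,hz]
g=np.array([p[0],p[2]-.003])-[hx,hz]
th0=(np.arctan2(v[1],v[0])-np.arctan2(g[1],g[0]));print('theta',th0,'r',np.hypot(*v),np.hypot(*g))
for th in np.arange(0,1.26,.05):
    c,s=np.cos(th),np.sin(th)
    w=np.array([c*v[0]+s*v[1],-s*v[0]+c*v[1]]); d=w-g
    print(round(th,2),'%.1f %.1f'%(d[0]*100,-d[1]*100),end='; ')
E
python3 arc.py
```

```text
time_s: 5.0
eef_pos: [0.5728, 0.006, 0.1911]
tool_rot: [-0.002, 0.708, 0.706, -0.001]
contact_force: [0.0, 3.4, -6.9]
grip_width: 0.0294
[0.5728 0.006  0.1911] [ 0.   3.4 -6.9] 0.029437112173327742
theta 0.373542694853247 r 0.18970611481973895 0.18991931661019248
0.0 -3.7 6.0; 0.05 -3.3 5.1; 0.1 -2.9 4.3; 0.15 -2.5 3.4; 0.2 -2.0 2.6; 0.25 -1.5 1.8; 0.3 -0.9 1.1; 0.35 -0.3 0.3; 0.4 0.4 -0.4; 0.45 1.0 -1.0; 0.5 1.7 -1.7; 0.55 2.5 -2.2; 0.6 3.2 -2.8; 0.65 4.0 -3.3; 0.7 4.9 -3.8; 0.75 5.7 -4.2; 0.8 6.6 -4.6; 0.85 7.4 -5.0; 0.9 8.3 -5.3; 0.95 9.3 -5.6; 1.0 10.2 -5.8; 1.05 11.1 -5.9; 1.1 12.1 -6.1; 1.15 13.0 -6.1; 1.2 13.9 -6.2; 1.25 14.9 -6.1;
```

```bash
python3 -m creep '[{"linear":[0,1.5,-1.5],"angular":[0,0,0],"grip":0},{"linear":[0,3,-2.6],"angular":[0,0,0],"grip":0},{"linear":[0,4.6,-3.6],"angular":[0,0,0],"grip":0},{"linear":[0,6.2,-4.5],"angular":[0,0,0],"grip":0},{"linear":[0,7.9,-5.2],"angular":[0,0,0],"grip":0}]' 40
python3 arc.py
```

```text
time_s: 5.62
eef_pos: [0.6516, 0.0069, 0.2429]
tool_rot: [-0.004, 0.708, 0.706, -0.001]
contact_force: [-4.1, 6.2, -5.3]
grip_width: 0.0291
[0.6516 0.0069 0.2429] [-4.1  6.2 -5.3] 0.029092938189962985
theta 0.875424676477278 r 0.18970611481973895 0.19010336113093432
0.0 -11.6 11.2; 0.05 -11.2 10.3; 0.1 -10.8 9.5; 0.15 -10.4 8.6; 0.2 -9.9 7.8; 0.25 -9.3 7.0; 0.3 -8.8 6.3; 0.35 -8.2 5.5; 0.4 -7.5 4.8; 0.45 -6.9 4.2; 0.5 -6.1 3.5; 0.55 -5.4 2.9; 0.6 -4.6 2.4; 0.65 -3.8 1.9; 0.7 -3.0 1.4; 0.75 -2.2 0.9; 0.8 -1.3 0.6; 0.85 -0.4 0.2; 0.9 0.5 -0.1; 0.95 1.4 -0.4; 1.0 2.3 -0.6; 1.05 3.2 -0.8; 1.1 4.2 -0.9; 1.15 5.1 -1.0; 1.2 6.1 -1.0; 1.25 7.0 -1.0;
```

```bash
python3 -m creep '[{"linear":[0,1.4,-0.4],"angular":[0,0,0],"grip":0},{"linear":[0.1,2.8,-0.7],"angular":[0,0,0],"grip":0},{"linear":[0.1,4.2,-0.9],"angular":[0,0,0],"grip":0},{"linear":[0.1,5.5,-1],"angular":[0,0,0],"grip":0},{"linear":[0.1,6.5,-1],"angular":[0,0,0],"grip":0}]' 40
python3 arc.py
```

```text
time_s: 6.25
eef_pos: [0.7167, 0.0078, 0.2535]
tool_rot: [-0.004, 0.708, 0.706, -0.001]
contact_force: [-4.2, 0.4, 2.2]
grip_width: 0.0295
[0.7167 0.0078 0.2535] [-4.2  0.4  2.2] 0.02945091616765628
theta 1.2233884064311846 r 0.18970611481973895 0.1905428499188638
0.0 -18.1 12.3; 0.05 -17.7 11.4; 0.1 -17.3 10.5; 0.15 -16.9 9.7; 0.2 -16.4 8.9; 0.25 -15.8 8.1; 0.3 -15.3 7.3; 0.35 -14.7 6.6; 0.4 -14.0 5.9; 0.45 -13.4 5.2; 0.5 -12.6 4.6; 0.55 -11.9 4.0; 0.6 -11.1 3.4; 0.65 -10.3 2.9; 0.7 -9.5 2.4; 0.75 -8.7 2.0; 0.8 -7.8 1.6; 0.85 -6.9 1.3; 0.9 -6.0 1.0; 0.95 -5.1 0.7; 1.0 -4.2 0.5; 1.05 -3.3 0.3; 1.1 -2.3 0.2; 1.15 -1.4 0.1; 1.2 -0.4 0.1; 1.25 0.5 0.1;
```

```bash
python3 -m creep '[{"linear":[0,0,0],"angular":[0,0,0],"grip":1},{"linear":[0,0,0],"angular":[0,0,0],"grip":1},{"linear":[0,0,0],"angular":[0,0,0],"grip":1},{"linear":[0,0,-4],"angular":[0,0,0],"grip":1},{"linear":[0,0,-7],"angular":[0,0,0],"grip":1}]'
python3 - <<'E'
from h import *
T=pose(); print(np.round(T[:3,3],3))
a,b=rel([.475,.07,.32],np.array([[0,1,0],[1,0,0],[0,0,-1]]).T);print(a,b)
E
```

```text
time_s: 6.88
eef_pos: [0.7168, 0.0076, 0.3252]
tool_rot: [-0.003, 0.708, 0.706, -0.001]
contact_force: [0.8, -0.6, 0.6]
grip_width: 0.0853
[0.717 0.008 0.325]
[  6.19 -24.19   0.69] [-0.006 -0.004 -0.002]
```

Cover raised to about 1.22 rad. Next I'll back off to measure the bottles.

```bash
python3 -m creep '[{"linear":[1,-6,0],"angular":[0,0,0.3],"grip":1},{"linear":[3,-12,0],"angular":[0,0,0.6],"grip":1},{"linear":[5,-18,0.5],"angular":[0,0,0.75],"grip":1},{"linear":[6.2,-24.2,1],"angular":[0,0,0.9],"grip":1},{"linear":[6.2,-24.2,1],"angular":[0,0,0.94],"grip":1}]'
python3 - <<'E'
from h import *
print(manip.sense()['q'],rel([.475,.07,.32],np.array([[1,0,0],[0,-1,0],[0,0,-1]])))
E
```

```text
time_s: 7.5
eef_pos: [0.4717, 0.0711, 0.3169]
tool_rot: [-0.003, 0.943, 0.333, -0.002]
contact_force: [0.8, 0.2, 0.5]
grip_width: 0.0857
[-0.12730508 -0.23741514 -0.11398518  1.70032959  0.00294238  0.76471868] (array([ 0.18,  0.29, -0.31]), array([-0.005,  0.004,  0.679]))
```

```bash
python3 -m creep '[{"linear":[0,0,0],"angular":[-0.005,0.004,0.68],"grip":1},{"linear":[-1,1,0],"angular":[-0.005,0.004,0.68],"grip":1},{"linear":[-2,1.5,0],"angular":[-0.005,0.004,0.68],"grip":1},{"linear":[-2,1.5,0],"angular":[-0.005,0.004,0.68],"grip":1},{"linear":[-2,1.5,0],"angular":[-0.005,0.004,0.68],"grip":1}]'
cat > look.py <<'E'
from h import *
import sys
n=sys.argv[1]
T=pose();K,M=cam('wrist',T); print('tcp',np.round(T[:3,3],3))
im=grab_frame('wrist'); cv2.imwrite(f'pics/{n}.png',im)
for n,z in [('bottle_1_mid',.021),('bottle_2_mid',.021)]:
    for x in tip_of('wrist',n)[:3]: print(n,round(x['p'],2),np.round(x['at'],1),np.round(at_z(K,M,*x['at'],z),3))
np.save('M.npy',M)
E
python3 look.py w2
```

```text
time_s: 8.12
eef_pos: [0.4654, 0.0468, 0.3171]
tool_rot: [-0.0, 1.0, -0.0, 0.0]
contact_force: [0.2, 0.0, 0.3]
grip_width: 0.0853
tcp [0.465 0.047 0.317]
bottle_1_mid 0.91 [161.3 243. ] [0.444 0.037 0.021]
bottle_2_mid 0.65 [ 17.2 232.2] [0.433 0.226 0.021]
```

View pics/w2.png

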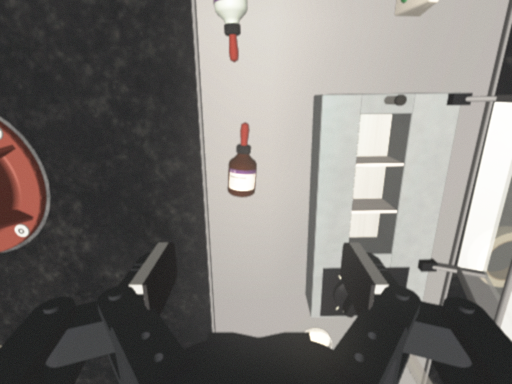

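The wrist view looking along +y up shows the brown bottle with its teat at rows 124–146, col 245 and its foot at (195, 241). The grey bottle's teat is at rows 36–60, col 233. The raised cover is clear of the well.

```bash
python3 - <<'E'
from h import *
K,_=cam('wrist'); M=np.load('M.npy')
for n,rc,z in [('b tip',(124,245),.021),('b teat root',(146,244.5),.021),('b foot',(195,241.5),.021),('b shoulder/collar',(152,244),.021),('g tip',(60,234.5),.021),('g collar',(36,232.5),.021),('post L top',(100,399),.096),('postbase',(100,390),.065),('FL top',(95,322),.065),('FL bottom',(96,316),0),('FRtop',(316,322),.065),('bay wall12',(160,380),.065),('bay wall23',(209,377),.065),('well back near',(140,392),.065),('well front edge',(140,360),.065),('w',(250,352),.065)]:
    print(n,np.round(at_z(K,M,*rc,z),3))
print(rel([.442,.083,.05],np.array([[1,0,0],[0,-1,0],[0,0,-1]])))
im=cv2.imread('pics/w2.png')[80:330,190:512]; cv2.imwrite('pics/w2c.png',cv2.resize(im,(773,600),interpolation=cv2.INTER_CUBIC))
E
```

```text
b tip [0.448 0.092 0.021]
b teat root [0.446 0.06  0.021]
b foot [ 0.441 -0.015  0.021]
b shoulder/collar [0.446 0.051 0.021]
g tip [0.435 0.175 0.021]
g collar [0.433 0.204 0.021]
post L top [0.627 0.124 0.096]
postbase [0.631 0.124 0.065]
FL top [0.546 0.13  0.065]
FL bottom [0.551 0.13  0.   ]
FRtop [ 0.568 -0.205  0.065]
bay wall12 [0.628 0.048 0.065]
bay wall23 [ 0.633 -0.022  0.065]
well back near [0.64  0.075 0.065]
well front edge [0.599 0.075 0.065]
w [ 0.604 -0.086  0.065]
(array([-2.34, -3.6 , 26.69]), array([-0.   ,  0.   ,  0.001]))
```

View pics/w2c.png

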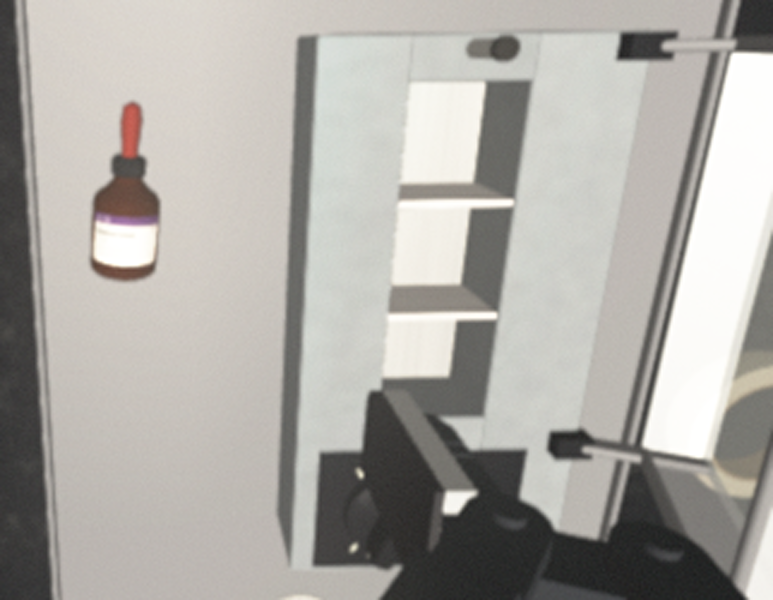

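```bash
python3 - <<'E'
from h import *
K,_=cam('wrist'); M=np.load('M.npy')
f=lambda x,y:(80+y/2.4,190+x/2.4)
for n,p,z in [('bayTL',(410,82),.065),('bayTR',(530,80),.065),('d1R',(513,202),.065),('d2R',(497,316),.065),('BR',(484,416),.065),('d1L',(398,202),.065),('d2L',(388,316),.065)]:
    print(n,np.round(at_z(K,M,*f(*p),z),3))
c,s=np.cos(-.065),np.sin(-.065)
print(rel([.447,.077,.027],np.array([[c,-s,0],[s,c,0],[0,0,1]])@np.diag([1,-1,-1])))
E
python3 -m creep '[{"linear":[-1,-2,6],"angular":[0,0,0.065],"grip":1},{"linear":[-1.8,-3,12],"angular":[0,0,0.065],"grip":1},{"linear":[-1.8,-3,18],"angular":[0,0,0.065],"grip":1},{"linear":[-1.8,-3,22],"angular":[0,0,0.065],"grip":1},{"linear":[-1.8,-3,22],"angular":[0,0,0.065],"grip":1}]'
python3 look.py w3
python3 - <<'E'
from h import *
c,s=np.cos(-.065),np.sin(-.065)
print(rel([.447,.077,.027],np.array([[c,-s,0],[s,c,0],[0,0,1]])@np.diag([1,-1,-1])))
E
```

```text
bayTL [0.596 0.107 0.065]
bayTR [0.66  0.108 0.065]
d1R [0.661 0.043 0.065]
d2R [ 0.662 -0.026  0.065]
BR [ 0.664 -0.092  0.065]
d1L [0.597 0.043 0.065]
d2L [ 0.598 -0.026  0.065]
(array([-1.84, -2.99, 28.99]), array([-0.   ,  0.   ,  0.066]))
time_s: 8.9
eef_pos: [0.4451, 0.0774, 0.0942]
tool_rot: [-0.0, 1.0, -0.031, -0.003]
contact_force: [1.1, 0.3, 0.2]
grip_width: 0.0853
tcp [0.445 0.077 0.094]
bottle_1_mid 0.9 [256.7 256.7] [0.442 0.041 0.021]
(array([-0.18,  0.  ,  7.21]), array([-0.   , -0.003,  0.002]))
```

View pics/w3.png

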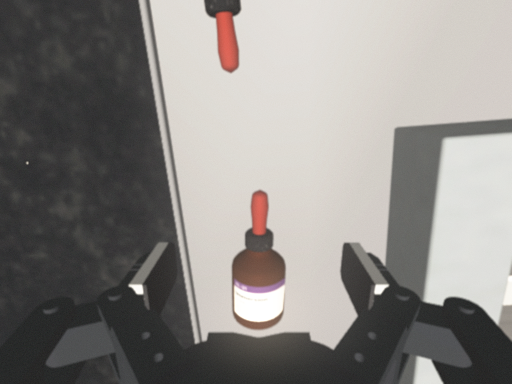

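The brown teat sits at (rows 190–232, col 260), centred between the open fingers. I'll descend and pinch it.

```bash
python3 -m creep '[{"linear":[0,0,4],"angular":[0,0,0],"grip":1},{"linear":[0,0,6.6],"angular":[0,0,0],"grip":1},{"linear":[0,0,6.6],"angular":[0,0,0],"grip":0},{"linear":[0,0,6.6],"angular":[0,0,0],"grip":0},{"linear":[0,0,6.6],"angular":[0,0,0],"grip":0}]' 30
python3 -m creep '[{"linear":[0,0,0],"angular":[0,0,0],"grip":0},{"linear":[0,0,0],"angular":[0,0,0],"grip":0},{"linear":[0,0,0],"angular":[0,0,0],"grip":0}]' 30
```

```text
time_s: 9.68
eef_pos: [0.4502, 0.0767, 0.035]
tool_rot: [0.0, 1.0, -0.031, 0.003]
contact_force: [-0.6, 0.4, -0.0]
grip_width: 0.0319
time_s: 10.05
eef_pos: [0.4506, 0.0769, 0.0354]
tool_rot: [-0.0, 1.0, -0.031, 0.003]
contact_force: [0.6, 1.4, 2.1]
grip_width: 0.0108
```

The pinch sits about 10 mm high, so I'll open slightly, lower and re-pinch.

```bash
python3 -m creep '[{"linear":[0,0,0],"angular":[0,0,0],"grip":0.5},{"linear":[0,0,0],"angular":[0,0,0],"grip":0.5},{"linear":[-0.1,0,0.8],"angular":[0,0,0],"grip":0.5},{"linear":[-0.2,0,0.8],"angular":[0,0,0],"grip":0.5},{"linear":[-0.2,0,0.8],"angular":[0,0,0],"grip":0.5}]' 30
python3 -m creep '[{"linear":[0,0,0],"angular":[0,0,0],"grip":0},{"linear":[0,0,0],"angular":[0,0,0],"grip":0},{"linear":[0,0,0],"angular":[0,0,0],"grip":0},{"linear":[0,0,0],"angular":[0,0,0],"grip":0}]' 30
```

```text
time_s: 10.68
eef_pos: [0.4483, 0.077, 0.0272]
tool_rot: [-0.0, 1.0, -0.031, 0.003]
contact_force: [-0.3, 0.1, -0.8]
grip_width: 0.0424
time_s: 11.18
eef_pos: [0.4484, 0.077, 0.0272]
tool_rot: [-0.0, 1.0, -0.031, 0.003]
contact_force: [-0.4, 0.4, 0.5]
grip_width: 0.0111
```

```bash
python3 -m creep '[{"linear":[0,0.8,-3],"angular":[0,0,0],"grip":0},{"linear":[0,2.5,-6],"angular":[0,0,0],"grip":0},{"linear":[0,4,-9],"angular":[0,0,0],"grip":0},{"linear":[0,4,-13],"angular":[0,0,0],"grip":0},{"linear":[0,4,-14],"angular":[0,0,0],"grip":0}]' 30
python3 look.py w4; python3 - <<'E'
from h import *
im=grab_frame('scene'); cv2.imwrite('pics/s4.png',im[100:330,130:450])
E
```

```text
time_s: 11.8
eef_pos: [0.4462, 0.0367, 0.1695]
tool_rot: [0.0, 0.999, -0.032, 0.005]
contact_force: [0.6, 0.6, -2.2]
grip_width: 0.0108
tcp [0.446 0.037 0.169]
bottle_1_mid 0.84 [291.2 257. ] [ 0.439 -0.089  0.021]
```

View pics/w4.png

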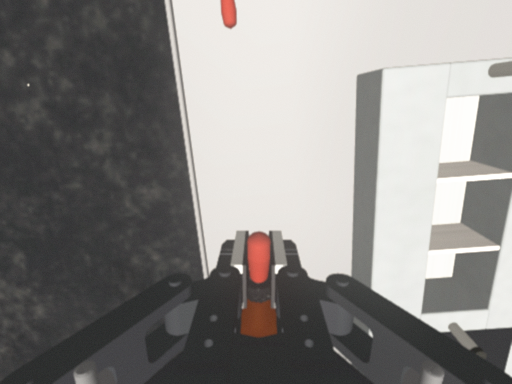

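View pics/s4.png

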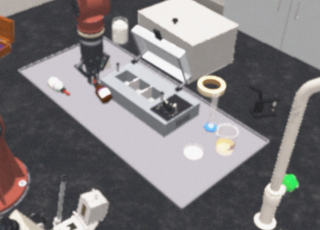

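```bash
python3 - <<'E'
from h import *
im=grab_frame('scene'); cv2.imwrite('pics/s5.png',cv2.resize(im[150:230,190:290],(800,640),interpolation=cv2.INTER_CUBIC)[:600])
K,M=cam('scene'); T=pose(); print(T[:3,3])
p=T[:3,3]-[0,0,.003]
print('grip',proj(K,M,p)); 
for t in (0,.3,.6,.9,1.2,1.57):
    print(t,np.round([proj(K,M,p+L*np.array([0,-np.sin(t),-np.cos(t)])) for L in (.02,.09)],1).tolist())
E
```

```text
[0.44431045 0.03739834 0.16549313]
grip (np.float64(179.12278737988493), np.float64(222.43097992249835))
0 [[183.9, 222.6], [199.9, 223.3]]
0.3 [[184.5, 223.7], [202.7, 228.1]]
0.6 [[184.6, 224.7], [203.5, 232.4]]
0.9 [[184.2, 225.4], [202.1, 236.0]]
1.2 [[183.4, 225.9], [198.5, 238.4]]
1.57 [[181.8, 226.1], [191.6, 239.5]]
```

View pics/s5.png

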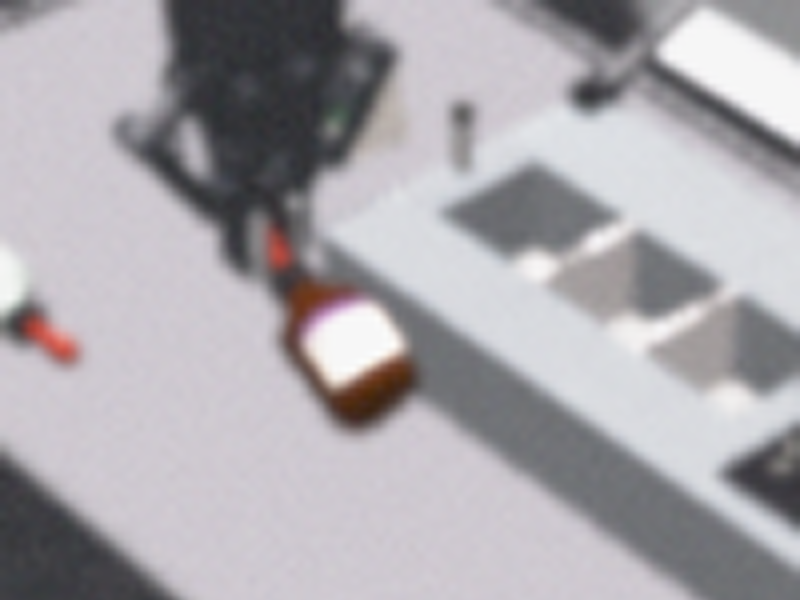

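The brown bottle hangs about 1.1 rad off vertical, because friction in the grip is holding it. I'll turn it so the foot points at the warmer, brace the foot on the front face and tip it up there.

```bash
python3 - <<'E'
from h import *
Rt=np.array([[0,1,0],[1,0,0],[0,0,-1]]).T
print(rel([.41,-.04,.165],Rt))
E
python3 -m creep '[{"linear":[0,1,0],"angular":[0,0,-0.9],"grip":0},{"linear":[-1,3,0],"angular":[0,0,-0.9],"grip":0},{"linear":[-2,5,0],"angular":[0,0,-0.9],"grip":0},{"linear":[-3,7.5,0],"angular":[0,0,-0.9],"grip":0},{"linear":[-3,7.5,0],"angular":[0,0,-0.9],"grip":0}]' 30
python3 - <<'E'
from h import *
Rt=np.array([[0,1,0],[1,0,0],[0,0,-1]]).T
print(rel([.41,-.04,.165],Rt))
E
```

```text
(array([-2.94,  7.94,  0.03]), array([ 0.002, -0.003, -1.633]))
time_s: 12.68
eef_pos: [0.4086, -0.0364, 0.1638]
tool_rot: [-0.0, 0.913, 0.408, 0.001]
contact_force: [-0.2, 0.1, -1.7]
grip_width: 0.0105
(array([-0.18,  0.34, -0.12]), array([ 0.001, -0.002, -0.73 ]))
```

```bash
python3 -m creep '[{"linear":[0,0.1,0],"angular":[0,0,-0.2],"grip":0},{"linear":[0,0.2,0],"angular":[0,0,-0.4],"grip":0},{"linear":[-0.1,0.3,0],"angular":[0,0,-0.6],"grip":0},{"linear":[-0.2,0.3,0],"angular":[0,0,-0.73],"grip":0},{"linear":[-0.2,0.3,0],"angular":[0,0,-0.73],"grip":0}]' 30
python3 look.py w5; python3 - <<'E'
from h import *
Rt=np.array([[0,1,0],[1,0,0],[0,0,-1]]).T
print(rel([.41,-.04,.165],Rt))
im=grab_frame('scene'); cv2.imwrite('pics/s6.png',cv2.resize(im[150:230,200:300],(750,600),interpolation=cv2.INTER_CUBIC)[:600])
K,M=cam('scene'); T=pose(); print(T[:3,3])
p=T[:3,3]-[0,0,.003]
print('grip',proj(K,M,p)); 
for t in (0,.3,.6,.9,1.2,1.57):
    print(t,np.round([(np.array(proj(K,M,p+L*np.array([np.sin(t),0,-np.cos(t)])))-[150,200])*7.5 for L in (.02,.09)],1).tolist())
E
```

```text
time_s: 13.3
eef_pos: [0.4089, -0.0396, 0.1625]
tool_rot: [-0.001, 0.707, 0.707, 0.0]
contact_force: [0.4, 0.4, -1.4]
grip_width: 0.0111
tcp [ 0.409 -0.04   0.162]
bottle_1_mid 0.65 [368.  490.7] [0.642 0.243 0.021]
bottle_1_mid 0.63 [292.2 256.3] [ 0.533 -0.041  0.021]
(array([-0.03,  0.08, -0.19]), array([ 0.   , -0.001, -0.003]))
[ 0.40930935 -0.03975459  0.16330569]
grip (np.float64(194.61736154162452), np.float64(228.57981502136147))
0 [[370.8, 215.6], [493.0, 219.8]]
0.3 [[363.6, 226.2], [461.0, 265.9]]
0.6 [[353.9, 235.7], [418.5, 307.1]]
0.9 [[342.5, 243.3], [369.0, 340.2]]
1.2 [[330.4, 248.4], [316.3, 362.8]]
1.57 [[316.1, 250.5], [253.1, 373.1]]
```

View pics/w5.png

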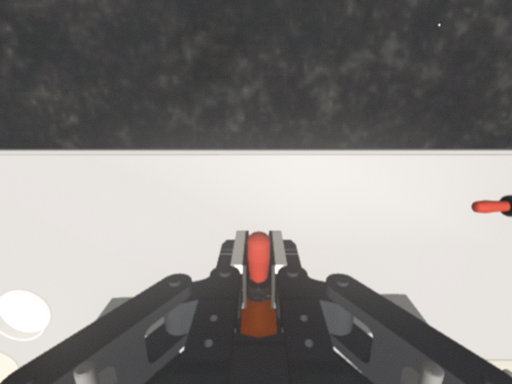

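View pics/s6.png

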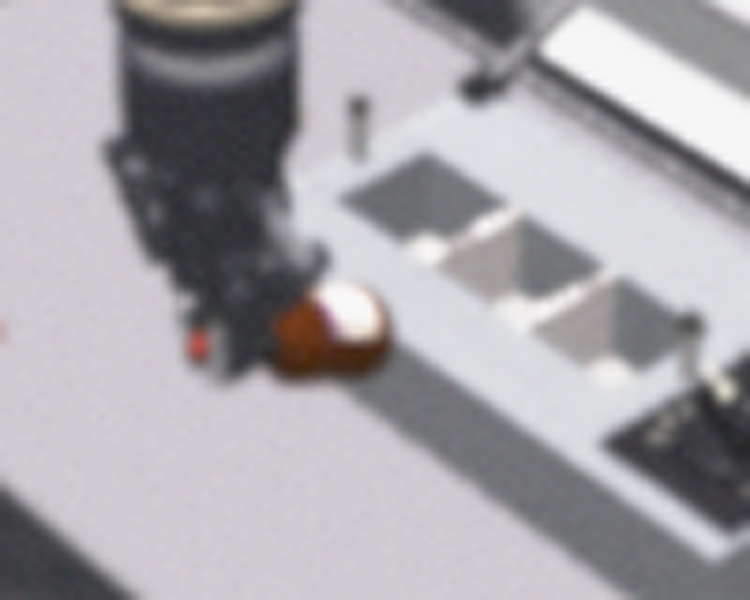

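The bottle stopped turning because the fingertips foul its collar: the pinch is only about 17 mm above the collar. I'll lay it back down with the foot towards the warmer and re-pinch nearer the teat's tip, so it can swing freely.

```bash
python3 -m creep '[{"linear":[0,0.3,4],"angular":[0,0,0],"grip":0},{"linear":[0,0.6,7],"angular":[0,0,0],"grip":0},{"linear":[0,0.6,10],"angular":[0,0,0],"grip":0},{"linear":[0,0.6,11.5],"angular":[0,0,0],"grip":0},{"linear":[0,0.6,12.5],"angular":[0,0,0],"grip":0}]' 30
python3 -m creep '[{"linear":[0,0,0.5],"angular":[0,0,0],"grip":0},{"linear":[0,0,0.8],"angular":[0,0,0],"grip":0},{"linear":[0,0,0.8],"angular":[0,0,0],"grip":0}]' 30
```

```text
time_s: 14.12
eef_pos: [0.4155, -0.0396, 0.0382]
tool_rot: [-0.0, 0.708, 0.706, 0.001]
contact_force: [-2.1, -0.3, 2.4]
grip_width: 0.0112
time_s: 14.5
eef_pos: [0.416, -0.0398, 0.0306]
tool_rot: [0.0, 0.708, 0.706, 0.001]
contact_force: [-0.4, 0.6, 1.3]
grip_width: 0.0108
```

```bash
python3 -m creep '[{"linear":[0,0,0.3],"angular":[0,0,0],"grip":0},{"linear":[0,0,0.3],"angular":[0,0,0],"grip":0.4},{"linear":[0,0,0.3],"angular":[0,0,0],"grip":0.4},{"linear":[0,0,0.3],"angular":[0,0,0],"grip":0.4}]' 30
python3 look.py w6; cat > brown.py <<'E'
E
```

```text
time_s: 15.0
eef_pos: [0.416, -0.0398, 0.0277]
tool_rot: [0.0, 0.708, 0.706, 0.001]
contact_force: [-0.4, -0.1, -0.3]
grip_width: 0.0339
tcp [ 0.416 -0.04   0.028]
bottle_1_mid 0.69 [315.9 253.6] [ 0.452 -0.042  0.021]
```

View pics/w6.png

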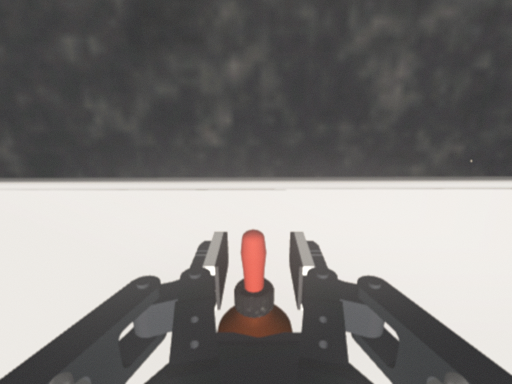

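```bash
python3 - <<'E'
from h import *
K,_=cam('wrist'); M=np.load('M.npy')
for n,rc in [('tip',(232,254)),('collar top',(281,254))]: print(n,[np.round(at_z(K,M,*rc,z),3) for z in (.021,.026)])
E
```

```text
tip [array([ 0.401, -0.041,  0.021]), array([ 0.399, -0.041,  0.026])]
collar top [array([ 0.429, -0.041,  0.021]), array([ 0.426, -0.041,  0.026])]
```

```bash
python3 -m creep '[{"linear":[0,-0.7,0],"angular":[0,0,0],"grip":0.4},{"linear":[-0.1,-0.7,0],"angular":[0,0,0],"grip":0.2},{"linear":[-0.1,-0.7,0],"angular":[0,0,0],"grip":0},{"linear":[-0.1,-0.7,0],"angular":[0,0,0],"grip":0},{"linear":[-0.1,-0.7,0],"angular":[0,0,0],"grip":0}]' 25
python3 -m creep '[{"linear":[0,0,0],"angular":[0,0,0],"grip":0},{"linear":[0,0.6,-3],"angular":[0,0,0],"grip":0},{"linear":[0,2,-6],"angular":[0,0,0],"grip":0},{"linear":[0,4,-8.5],"angular":[0,0,0],"grip":0},{"linear":[0,5,-11],"angular":[0,0,0],"grip":0}]' 25
cat > sc.py <<'E'
from h import *
import sys
im=grab_frame('scene'); K,M=cam('scene'); T=pose(); print(T[:3,3],manip.sense()['grip_width'])
p=T[:3,3]-[0,0,.003]; r,c=proj(K,M,p); r0,c0=int(r-30),int(c-40)
cv2.imwrite(f'pics/{sys.argv[1]}.png',cv2.resize(im[r0:r0+80,c0:c0+100],(750,600),interpolation=cv2.INTER_CUBIC))
a=float(sys.argv[2]) # direction angle of foot in world xy
for t in (-.3,0,.3,.6,.9,1.2):
    print(t,np.round([(np.array(proj(K,M,p+L*np.array([np.sin(t)*np.cos(a),np.sin(t)*np.sin(a),-np.cos(t)])))-[r0,c0])[::-1]*7.5 for L in (.025,.09)],0).tolist())
E
python3 sc.py s7 0
```

```text
time_s: 15.78
eef_pos: [0.4089, -0.0408, 0.0276]
tool_rot: [0.0, 0.708, 0.706, 0.001]
contact_force: [-2.1, 0.5, 0.4]
grip_width: 0.0114
time_s: 16.4
eef_pos: [0.4595, -0.041, 0.1383]
tool_rot: [0.0, 0.708, 0.706, 0.001]
contact_force: [-0.9, -0.3, -0.9]
grip_width: 0.0111
[ 0.46152622 -0.04160018  0.14169298] 0.010657522641202373
-0.3 [[291.0, 279.0], [260.0, 403.0]]
0 [[304.0, 274.0], [305.0, 385.0]]
0.3 [[317.0, 265.0], [350.0, 353.0]]
0.6 [[328.0, 253.0], [390.0, 312.0]]
0.9 [[337.0, 240.0], [422.0, 264.0]]
1.2 [[344.0, 225.0], [444.0, 212.0]]
```

View pics/s7.png

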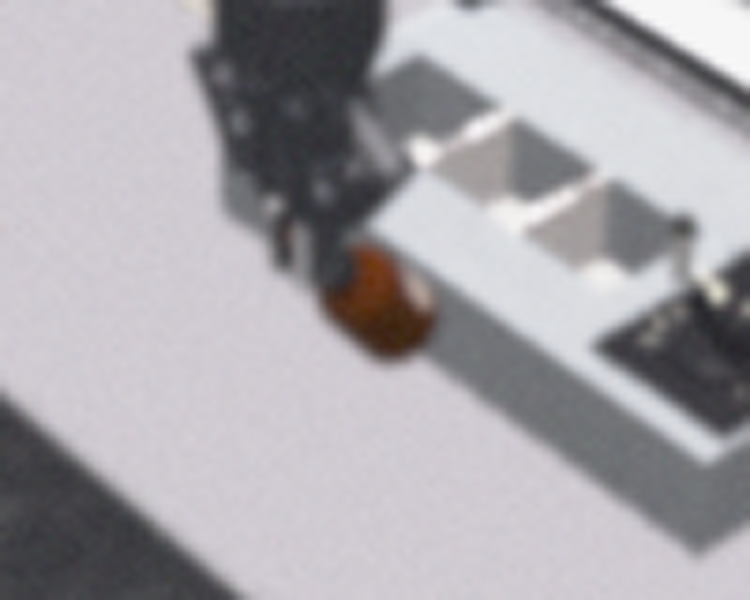

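It now swings to about 0.65 rad. Next: lower it, brace the foot on the face and push the teat forward to tip it up.

```bash
python3 - <<'E'
from h import *
Rt=np.array([[0,1,0],[1,0,0],[0,0,-1]]).T
for P in ([.46,-.04,.104],[.472,-.04,.104],[.491,-.04,.105],[.509,-.04,.105],[.528,-.04,.105]): print(rel(P,Rt))
E
python3 -m creep '[{"linear":[0,0,3],"angular":[0,0,0],"grip":0},{"linear":[0,0.5,3.8],"angular":[0,0,0],"grip":0},{"linear":[0.1,1.5,3.8],"angular":[0,0,0],"grip":0},{"linear":[0.1,2.5,3.7],"angular":[0,0,0],"grip":0},{"linear":[0.1,3.5,3.7],"angular":[0,0,0],"grip":0}]' 25
python3 -m creep '[{"linear":[0,1,0],"angular":[0,0,0],"grip":0},{"linear":[0,2,0],"angular":[0,0,0],"grip":0},{"linear":[0,2.6,0],"angular":[0,0,0],"grip":0},{"linear":[0,3.1,0],"angular":[0,0,0],"grip":0},{"linear":[0,3.1,0],"angular":[0,0,0],"grip":0}]' 25
python3 sc.py s8 0
```

```text
(array([ 0.16, -0.18,  3.77]), array([ 0.006,  0.   , -0.003]))
(array([0.16, 1.02, 3.78]), array([ 0.006,  0.   , -0.003]))
(array([0.17, 2.92, 3.69]), array([ 0.006,  0.   , -0.003]))
(array([0.18, 4.72, 3.7 ]), array([ 0.006,  0.   , -0.003]))
(array([0.18, 6.62, 3.71]), array([ 0.006,  0.   , -0.003]))
time_s: 17.08
eef_pos: [0.4979, -0.0408, 0.1056]
tool_rot: [0.003, 0.708, 0.706, 0.002]
contact_force: [-0.4, -1.3, -0.2]
grip_width: 0.0108
time_s: 17.7
eef_pos: [0.5289, -0.0409, 0.1056]
tool_rot: [0.003, 0.708, 0.706, 0.002]
contact_force: [-1.1, 0.9, -2.5]
grip_width: 0.0109
[ 0.52879055 -0.04084735  0.10560506] 0.01103100670389565
-0.3 [[291.0, 279.0], [259.0, 399.0]]
0 [[303.0, 275.0], [302.0, 381.0]]
0.3 [[315.0, 266.0], [344.0, 351.0]]
0.6 [[326.0, 255.0], [382.0, 311.0]]
0.9 [[335.0, 241.0], [414.0, 265.0]]
1.2 [[341.0, 227.0], [436.0, 215.0]]
```

View pics/s8.png

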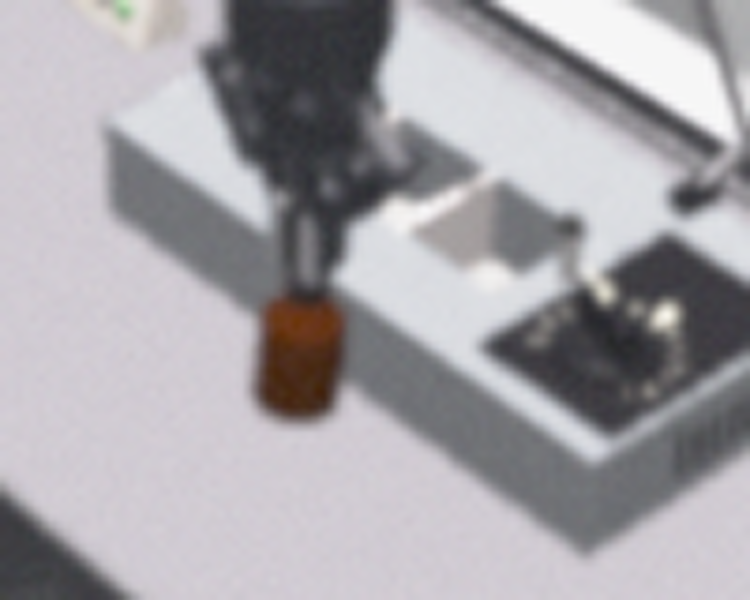

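The bottle is upright. I'll lower it to contact, release, and go up.

```bash
python3 -m creep '[{"linear":[0,0,0.2],"angular":[0,0,0],"grip":0},{"linear":[0,0,0.4],"angular":[0,0,0],"grip":0},{"linear":[0,0,0.4],"angular":[0,0,0],"grip":0}]' 25
python3 -m creep '[{"linear":[0,0,0],"angular":[0,0,0],"grip":0.2},{"linear":[0,0,0],"angular":[0,0,0],"grip":0.4},{"linear":[0,0,0],"angular":[0,0,0],"grip":0.4},{"linear":[0,0,0],"angular":[0,0,0],"grip":0.4}]' 25
python3 -m creep '[{"linear":[0,0,-3],"angular":[0,0,0],"grip":0.5},{"linear":[0,0,-7],"angular":[0,0,0],"grip":0.7},{"linear":[0,0,-12],"angular":[0,0,0],"grip":1},{"linear":[0,-5,-16],"angular":[0,0,0],"grip":1},{"linear":[0,-8,-18],"angular":[0,0,0],"grip":1}]' 25
python3 sc.py s9 0; python3 look.py w9
```

```text
time_s: 18.12
eef_pos: [0.529, -0.041, 0.102]
tool_rot: [0.003, 0.708, 0.706, 0.002]
contact_force: [-3.2, 0.6, 3.2]
grip_width: 0.0112
time_s: 18.62
eef_pos: [0.529, -0.041, 0.102]
tool_rot: [0.003, 0.708, 0.706, 0.002]
contact_force: [0.5, 0.0, -0.5]
grip_width: 0.0343
time_s: 19.25
eef_pos: [0.4469, -0.0406, 0.2835]
tool_rot: [0.004, 0.708, 0.706, 0.003]
contact_force: [0.5, -0.3, 1.8]
grip_width: 0.0853
[ 0.44503074 -0.04040459  0.28610639] 0.085232903488185
-0.3 [[292.0, 280.0], [260.0, 416.0]]
0 [[306.0, 275.0], [308.0, 400.0]]
0.3 [[319.0, 267.0], [356.0, 368.0]]
0.6 [[332.0, 254.0], [398.0, 325.0]]
0.9 [[341.0, 240.0], [432.0, 274.0]]
1.2 [[348.0, 224.0], [456.0, 218.0]]
tcp [ 0.445 -0.04   0.286]
bottle_1_mid 0.86 [216.7 253.3] [ 0.536 -0.048  0.021]
bottle_1_mid 0.62 [144.4 456.1] [0.43  0.227 0.021]
bottle_2_mid 0.81 [144.8 455.3] [0.431 0.226 0.021]
bottle_2_mid 0.19 [267.2 290.7] [0.622 0.01  0.021]
```

View pics/w9.png

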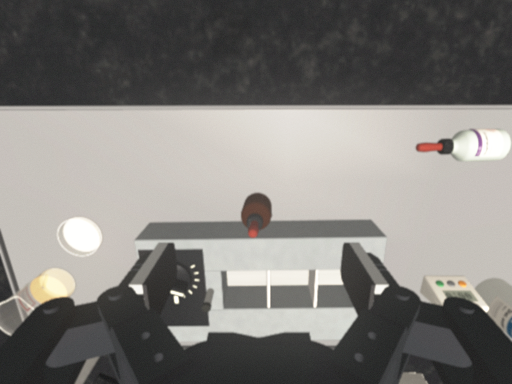

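The wrist view shows the brown bottle standing at the face (foot near (200, 257), teat at (232, 253)). The grey bottle's teat is at about (147, 430). Next I'll turn to grey.

```bash
python3 - <<'E'
from h import *
Rg=np.diag([-1.,1,-1])
print(rel([.435,.184,.20],Rg)); K,_=cam('wrist'); M=np.load('M.npy')
for n,rc in [('tip',(147,417)),('collar top',(146.5,439)),('foot',(145,511))]: print(n,np.round(at_z(K,M,*rc,.021),3))
E
python3 -m creep '[{"linear":[4,0,0],"angular":[0,0,-0.3],"grip":1},{"linear":[8,0,1],"angular":[0,0,-0.6],"grip":1},{"linear":[13,-0.2,2],"angular":[0,0,-0.8],"grip":1},{"linear":[18,-0.2,3],"angular":[0,0,-0.93],"grip":1},{"linear":[20,-0.2,3],"angular":[0,0,-0.93],"grip":1}]'
python3 - <<'E'
from h import *
Rg=np.diag([-1.,1,-1])
print(rel([.435,.154,.20],Rg))
E
```

```text
(array([22.48, -1.45,  8.12]), array([ 0.006,  0.008, -1.574]))
tip [0.433 0.175 0.021]
collar top [0.433 0.204 0.021]
foot [0.431 0.301 0.021]
time_s: 20.08
eef_pos: [0.4464, 0.1617, 0.2489]
tool_rot: [0.003, 0.312, 0.95, 0.0]
contact_force: [0.4, -0.9, 0.1]
grip_width: 0.0853
(array([ 0.49, -1.31,  4.88]), array([ 0.001,  0.006, -0.635]))
```

```bash
python3 -m creep '[{"linear":[0,-0.4,1],"angular":[0,0,-0.635],"grip":1},{"linear":[0.2,-0.8,3],"angular":[0,0,-0.635],"grip":1},{"linear":[0.5,-1.3,5],"angular":[0,0,-0.635],"grip":1},{"linear":[0.5,-1.3,5],"angular":[0,0,-0.635],"grip":1},{"linear":[0.5,-1.3,5],"angular":[0,0,-0.635],"grip":1}]'
python3 look.py w10
```

```text
time_s: 20.7
eef_pos: [0.4348, 0.1544, 0.1974]
tool_rot: [0.002, 0.0, 1.0, -0.001]
contact_force: [1.5, 0.5, 0.4]
grip_width: 0.0855
tcp [0.435 0.154 0.197]
bottle_2_mid 0.75 [238.6 262.6] [0.432 0.231 0.021]
```

View pics/w10.png

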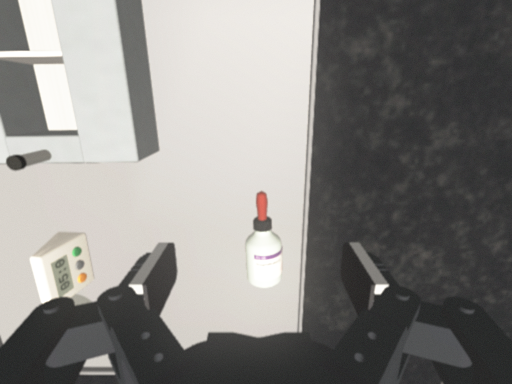

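```bash
python3 - <<'E'
from h import *
K,_=cam('wrist'); M=np.load('M.npy')
P={}
for n,rc in [('tip',(192.5,262)),('collar top',(219,262.5)),('foot',(285,266))]: P[n]=at_z(K,M,*rc,.021); print(n,np.round(P[n],3))
t=P['tip'];f=P['foot'];u=(f-t)/np.linalg.norm(f-t);g=t+.0085*u; print(np.linalg.norm(f-t),u,g)
y=np.array([u[0],u[1],0]); z=np.array([0,0,-1.]); x=np.cross(y,z)
print(rel([g[0],g[1],.027],np.c_[x,y,z]))
E
```

```text
tip [0.432 0.175 0.021]
collar top [0.432 0.206 0.021]
foot [0.427 0.294 0.021]
0.11924231749634717 [-0.04376921  0.99904167  0.        ] [0.43205159 0.18340648 0.021     ]
(array([ 0.4 ,  2.93, 17.14]), array([-0.001,  0.005, -0.046]))
```

```bash
python3 -m creep '[{"linear":[0.2,1.5,6],"angular":[0,0,-0.045],"grip":1},{"linear":[0.4,2.9,11],"angular":[0,0,-0.045],"grip":1},{"linear":[0.4,2.9,16],"angular":[0,0,-0.045],"grip":0.6},{"linear":[0.4,2.9,17],"angular":[0,0,-0.045],"grip":0.6},{"linear":[0.4,2.9,17],"angular":[0,0,-0.045],"grip":0.6}]'
python3 look.py w11
```

```text
time_s: 21.48
eef_pos: [0.4324, 0.1831, 0.0292]
tool_rot: [0.003, -0.021, 1.0, -0.001]
contact_force: [0.8, -0.2, 0.9]
grip_width: 0.0513
tcp [0.432 0.183 0.029]
bottle_2_mid 0.76 [328.7 258.4] [0.431 0.229 0.021]
```

View pics/w11.png

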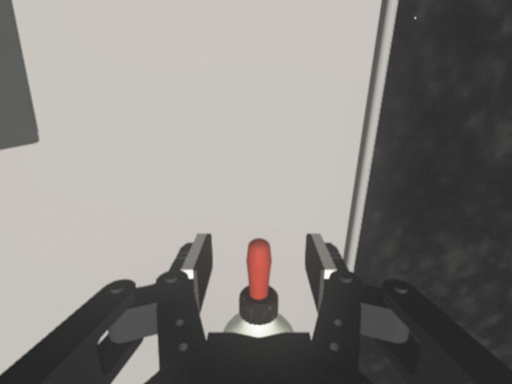

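```bash
python3 -m creep '[{"linear":[0,-0.2,0.2],"angular":[0,0,0],"grip":0.3},{"linear":[0,-0.2,0.2],"angular":[0,0,0],"grip":0},{"linear":[0,-0.2,0.2],"angular":[0,0,0],"grip":0},{"linear":[0,-0.2,0.2],"angular":[0,0,0],"grip":0},{"linear":[0,-0.2,0.2],"angular":[0,0,0],"grip":0}]' 25
python3 -m creep '[{"linear":[0,0,0],"angular":[0,0,0],"grip":0},{"linear":[0,0.6,-3],"angular":[0,0,0],"grip":0},{"linear":[0,2,-6],"angular":[0,0,0],"grip":0},{"linear":[0,4,-8.5],"angular":[0,0,0],"grip":0},{"linear":[0,5,-12],"angular":[0,0,0],"grip":0}]' 25
python3 sc.py s12 1.57
```

```text
time_s: 22.25
eef_pos: [0.4341, 0.1811, 0.0289]
tool_rot: [0.004, -0.021, 1.0, -0.001]
contact_force: [0.2, -1.6, 1.2]
grip_width: 0.0111
time_s: 22.88
eef_pos: [0.4298, 0.2319, 0.1486]
tool_rot: [0.003, -0.022, 1.0, -0.001]
contact_force: [0.1, 0.2, -1.7]
grip_width: 0.0111
[0.43192585 0.23313725 0.15399574] 0.011283301821839661
-0.3 [[317.0, 277.0], [349.0, 398.0]]
0 [[308.0, 272.0], [319.0, 380.0]]
0.3 [[300.0, 264.0], [288.0, 349.0]]
0.6 [[291.0, 252.0], [259.0, 309.0]]
0.9 [[284.0, 239.0], [234.0, 262.0]]
1.2 [[279.0, 225.0], [215.0, 213.0]]
```

View pics/s12.png

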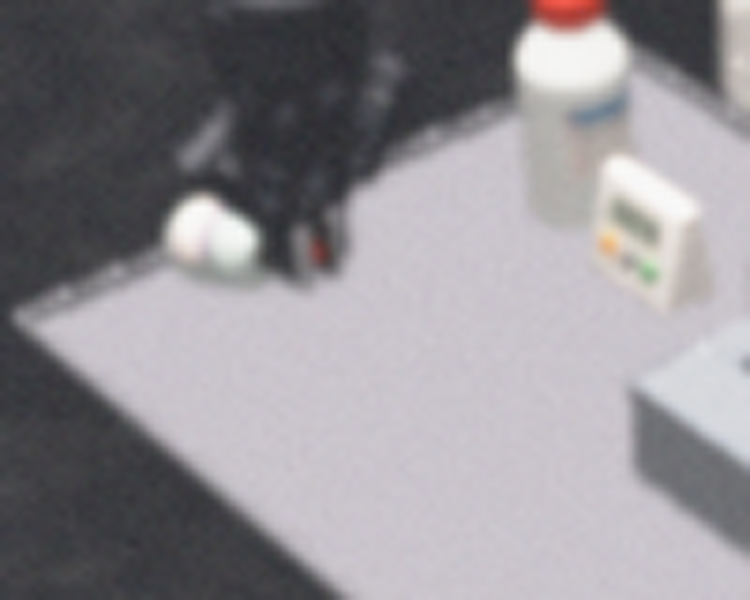

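```bash
python3 - <<'E'
from h import *
Rt=np.array([[0,1,0],[1,0,0],[0,0,-1]]).T
print(rel([.425,.06,.15],Rt))
E
python3 -m creep '[{"linear":[0,-4,0],"angular":[0,0,0.2],"grip":0},{"linear":[0,-8,0],"angular":[0,0,0.4],"grip":0},{"linear":[0,-12,0],"angular":[0,0,0.6],"grip":0},{"linear":[0,-16,0],"angular":[0,0,0.8],"grip":0},{"linear":[0,-17.3,0],"angular":[0,0,0.93],"grip":0}]' 25
python3 - <<'E'
from h import *
Rt=np.array([[0,1,0],[1,0,0],[0,0,-1]]).T
print(rel([.425,.06,.15],Rt))
E
```

```text
(array([  1.45, -17.27,   0.37]), array([0.011, 0.01 , 1.614]))
time_s: 23.55
eef_pos: [0.4392, 0.0586, 0.1534]
tool_rot: [0.005, 0.432, 0.902, 0.003]
contact_force: [-0.1, 0.5, -0.2]
grip_width: 0.0111
(array([ 1.  , -1.03,  0.33]), array([0.012, 0.003, 0.676]))
```

```bash
python3 -m creep '[{"linear":[0.3,-0.3,0.1],"angular":[0,0,0.2],"grip":0},{"linear":[0.6,-0.6,0.2],"angular":[0,0,0.4],"grip":0},{"linear":[1,-1,0.3],"angular":[0.006,0,0.6],"grip":0},{"linear":[1,-1,0.3],"angular":[0.012,0.003,0.68],"grip":0},{"linear":[1,-1,0.3],"angular":[0.012,0.003,0.68],"grip":0}]' 25
python3 sc.py s13 0; python3 look.py w13
python3 - <<'E'
from h import *
Rt=np.array([[0,1,0],[1,0,0],[0,0,-1]]).T
print(rel([.425,.06,.15],Rt))
E
```

```text
time_s: 24.18
eef_pos: [0.425, 0.0602, 0.1498]
tool_rot: [-0.0, 0.708, 0.706, 0.0]
contact_force: [-0.3, -0.9, -1.0]
grip_width: 0.0108
[0.42502084 0.0602273  0.14989464] 0.011158416807230058
-0.3 [[297.0, 281.0], [270.0, 403.0]]
0 [[310.0, 276.0], [316.0, 387.0]]
0.3 [[323.0, 268.0], [361.0, 357.0]]
0.6 [[334.0, 256.0], [400.0, 316.0]]
0.9 [[343.0, 243.0], [432.0, 269.0]]
1.2 [[349.0, 228.0], [453.0, 219.0]]
tcp [0.425 0.06  0.15 ]
bottle_1_mid 0.91 [302.1 140.6] [ 0.551 -0.063  0.021]
bottle_2_mid 0.66 [302.9 259.6] [0.553 0.062 0.021]
(array([-0.02, -0.01,  0.01]), array([ 0.   , -0.   , -0.002]))
```

View pics/s13.png

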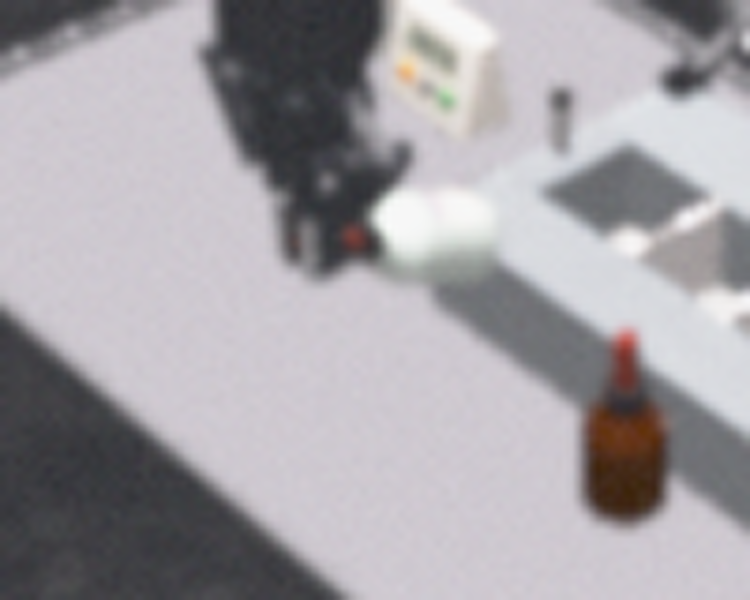

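View pics/w13.png

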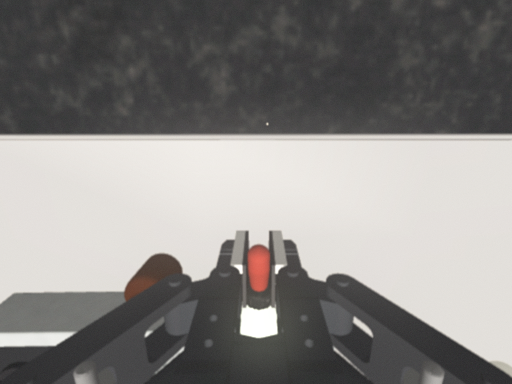

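```bash
python3 -m creep '[{"linear":[0,0,4],"angular":[0,0,0],"grip":0},{"linear":[0,0,7.5],"angular":[0,0,0],"grip":0},{"linear":[0,0.5,8.6],"angular":[0,0,0],"grip":0},{"linear":[0,2,8.6],"angular":[0,0,0],"grip":0},{"linear":[0,2.6,7.2],"angular":[0,0,0],"grip":0}]' 25
python3 - <<'E'
from h import *
Rt=np.array([[0,1,0],[1,0,0],[0,0,-1]]).T
for P in ([.4605,.06,.093],[.4735,.06,.103],[.489,.06,.109],[.508,.06,.111],[.528,.06,.109]): print(rel(P)[0])
E
python3 sc.py s14 0;
```

```text
time_s: 25.0
eef_pos: [0.4494, 0.0604, 0.0774]
tool_rot: [-0.002, 0.707, 0.707, -0.002]
contact_force: [-12.1, -0.2, 1.6]
grip_width: 0.0109
[-0.04  1.1  -1.56]
[-0.03  2.4  -2.57]
[-0.03  3.95 -3.18]
[-0.03  5.84 -3.39]
[-0.03  7.85 -3.2 ]
[0.45055568 0.06015609 0.07983865] 0.011091831292249513
-0.3 [[295.0, 272.0], [268.0, 389.0]]
0 [[307.0, 268.0], [312.0, 372.0]]
0.3 [[320.0, 259.0], [355.0, 343.0]]
0.6 [[330.0, 248.0], [393.0, 303.0]]
0.9 [[339.0, 235.0], [424.0, 258.0]]
1.2 [[345.0, 221.0], [444.0, 209.0]]
```

View pics/s14.png

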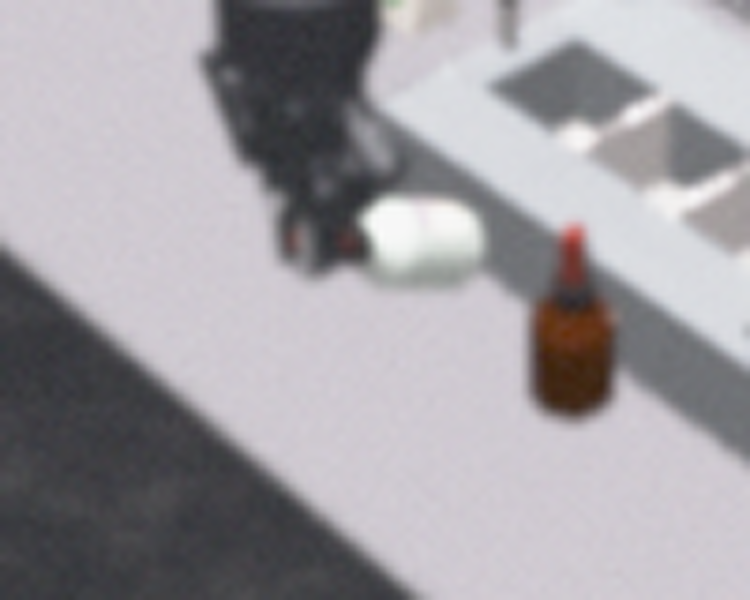

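```bash
python3 -m creep '[{"linear":[0,0.6,0],"angular":[0,0,0],"grip":0},{"linear":[0,1.1,-0.9],"angular":[0,0,0],"grip":0},{"linear":[0,1.7,-1.7],"angular":[0,0,0],"grip":0},{"linear":[0,2.4,-2.3],"angular":[0,0,0],"grip":0},{"linear":[0,3.2,-2.7],"angular":[0,0,0],"grip":0}]' 25
python3 sc.py s15 0
python3 - <<'E'
from h import *
for P in ([.489,.06,.107],[.508,.06,.109],[.528,.06,.108]): print(rel(P)[0])
E
```

```text
time_s: 25.68
eef_pos: [0.4838, 0.0601, 0.1079]
tool_rot: [-0.001, 0.707, 0.707, -0.001]
contact_force: [-1.1, 0.2, -1.3]
grip_width: 0.011
[0.48480617 0.05991226 0.10824147] 0.01107785760858892
-0.3 [[290.0, 278.0], [263.0, 397.0]]
0 [[303.0, 274.0], [306.0, 380.0]]
0.3 [[315.0, 266.0], [349.0, 351.0]]
0.6 [[326.0, 255.0], [387.0, 312.0]]
0.9 [[335.0, 242.0], [418.0, 266.0]]
1.2 [[340.0, 228.0], [438.0, 218.0]]
[0.01 0.42 0.12]
[ 0.01  2.32 -0.08]
[0.01 4.32 0.02]
```

View pics/s15.png

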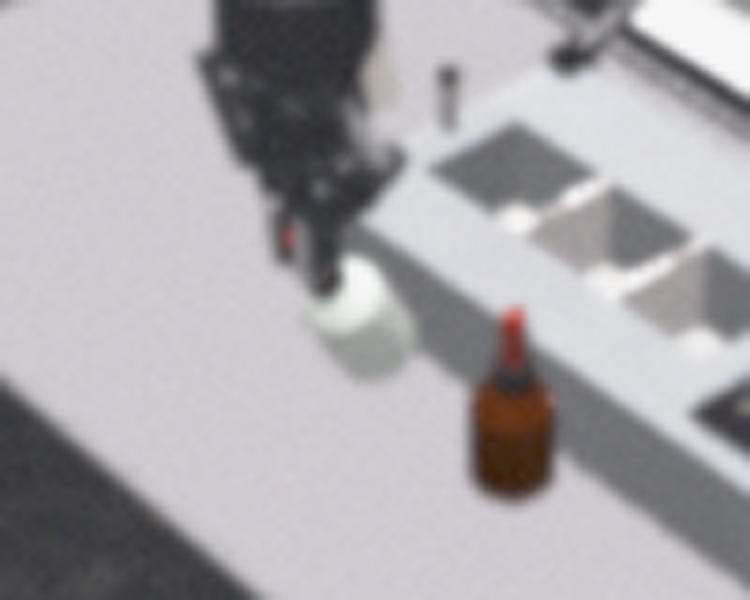

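```bash
python3 -m creep '[{"linear":[0,1,0],"angular":[0,0,0],"grip":0},{"linear":[0,2,-0.1],"angular":[0,0,0],"grip":0},{"linear":[0,3,0],"angular":[0,0,0],"grip":0},{"linear":[0,4.2,0],"angular":[0,0,0],"grip":0},{"linear":[0,4.4,0],"angular":[0,0,0],"grip":0}]' 25
python3 sc.py s16 0
```

```text
time_s: 26.35
eef_pos: [0.5292, 0.0599, 0.1078]
tool_rot: [-0.0, 0.707, 0.707, -0.001]
contact_force: [-1.8, -0.5, -0.5]
grip_width: 0.0108
[0.52890954 0.05988419 0.10767224] 0.01120475395185816
-0.3 [[295.0, 272.0], [267.0, 390.0]]
0 [[307.0, 268.0], [309.0, 374.0]]
0.3 [[319.0, 260.0], [351.0, 345.0]]
0.6 [[330.0, 249.0], [388.0, 307.0]]
0.9 [[339.0, 237.0], [418.0, 262.0]]
1.2 [[344.0, 223.0], [439.0, 214.0]]
```

View pics/s16.png

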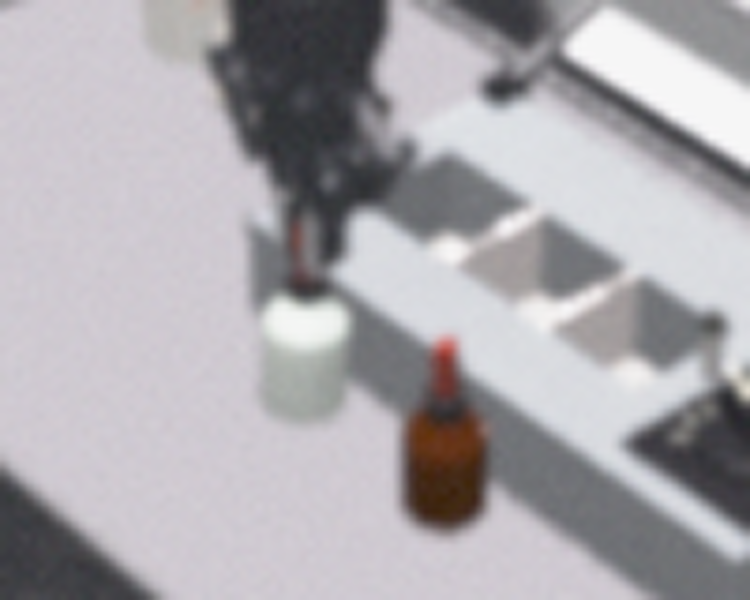

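Grey is upright. I'll lower it in small steps until it touches, then release.

```bash
python3 -m creep '[{"linear":[0,0,0.2],"angular":[0,0,0],"grip":0},{"linear":[0,0,0.3],"angular":[0,0,0],"grip":0},{"linear":[0,0,0.3],"angular":[0,0,0],"grip":0}]' 25
python3 -m creep '[{"linear":[0,0,0.1],"angular":[0,0,0],"grip":0},{"linear":[0,0,0.2],"angular":[0,0,0],"grip":0},{"linear":[0,0,0.2],"angular":[0,0,0],"grip":0}]' 25
```

```text
time_s: 26.78
eef_pos: [0.5297, 0.0599, 0.1072]
tool_rot: [0.001, 0.707, 0.707, 0.0]
contact_force: [-7.1, 0.6, 18.1]
grip_width: 0.0114
time_s: 27.15
eef_pos: [0.5301, 0.0599, 0.1072]
tool_rot: [0.001, 0.707, 0.707, 0.001]
contact_force: [-6.2, 0.2, 16.4]
grip_width: 0.0111
```

```bash
python3 -m creep '[{"linear":[0,0,-0.05],"angular":[0,0,0],"grip":0},{"linear":[0,0,-0.05],"angular":[0,0,0],"grip":0.15},{"linear":[0,0,-0.05],"angular":[0,0,0],"grip":0.4},{"linear":[0,0,-0.05],"angular":[0,0,0],"grip":0.4},{"linear":[0,0,-0.05],"angular":[0,0,0],"grip":0.4}]' 25
python3 -m creep '[{"linear":[0,0,-2],"angular":[0,0,0],"grip":0.4},{"linear":[0,0,-5],"angular":[0,0,0],"grip":0.5},{"linear":[0,0,-8],"angular":[0,0,0],"grip":0.5},{"linear":[0,-4,-12],"angular":[0,0,0],"grip":0.5},{"linear":[0,-8,-15],"angular":[0,0,0],"grip":0.5}]' 25
python3 sc.py s17 0; python3 look.py w17
```

```text
time_s: 27.78
eef_pos: [0.5301, 0.0599, 0.1076]
tool_rot: [0.001, 0.707, 0.707, 0.001]
contact_force: [0.1, -0.1, -0.3]
grip_width: 0.0337
time_s: 28.4
eef_pos: [0.4489, 0.06, 0.2603]
tool_rot: [0.002, 0.707, 0.707, 0.001]
contact_force: [-0.4, -0.0, 0.6]
grip_width: 0.043
[0.44641466 0.06042027 0.26485772] 0.042849553050602306
-0.3 [[293.0, 279.0], [265.0, 410.0]]
0 [[306.0, 275.0], [312.0, 394.0]]
0.3 [[320.0, 266.0], [358.0, 365.0]]
0.6 [[331.0, 255.0], [399.0, 324.0]]
0.9 [[341.0, 241.0], [432.0, 275.0]]
1.2 [[347.0, 225.0], [454.0, 222.0]]
tcp [0.446 0.06  0.265]
bottle_1_mid 0.57 [224.9 173.4] [ 0.54  -0.058  0.021]
bottle_2_mid 0.96 [224.7 263.7] [0.539 0.068 0.021]
```

View pics/w17.png

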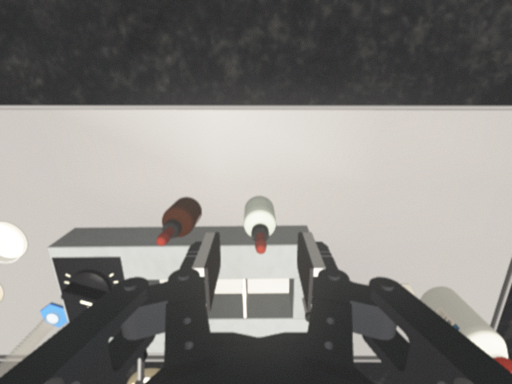

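```bash
python3 - <<'E'
from h import *
im=grab_frame('scene'); cv2.imwrite('pics/s18.png',cv2.resize(im[150:250,200:330],(780,600),interpolation=cv2.INTER_CUBIC))
cv2.imwrite('pics/t18.png',cv2.resize(grab_frame('top')[120:255,125:410],(798,378),interpolation=cv2.INTER_CUBIC))
E
```

```text
(no output)
```

View pics/s18.png

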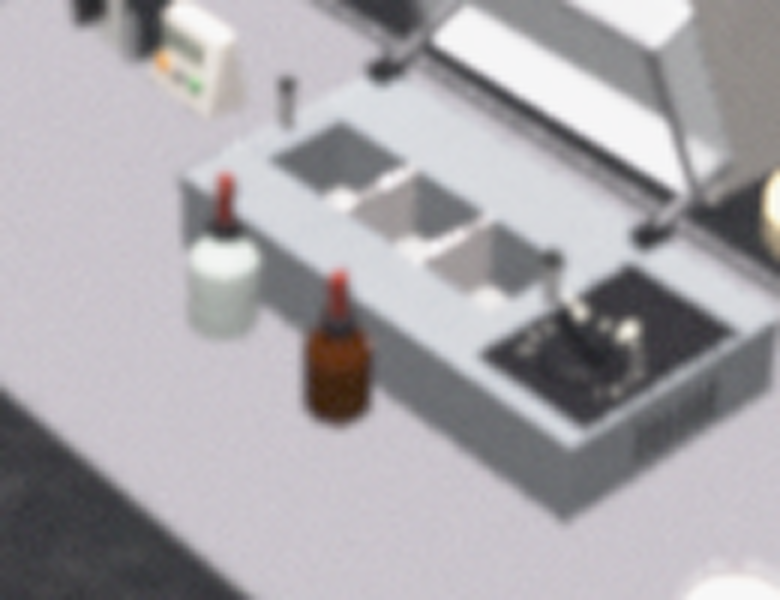

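View pics/t18.png

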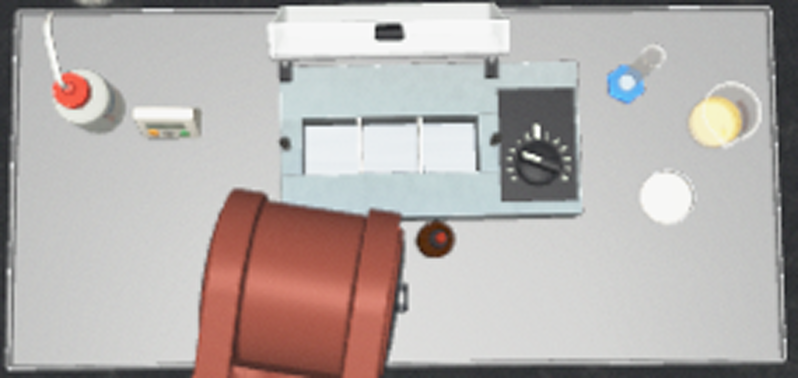

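Both bottles are standing at the face in the scene view. I'll check their gap to it numerically.

```bash
python3 - <<'E'
from h import *
K,M=cam('top')
f=lambda x,y:(120+y/2.8,125+x/2.8)
print('brown body',at_z(K,M,*f(435,240),.06),'brown teat tip',at_z(K,M,*f(440,237),.108))
print('face top edge near',at_z(K,M,*f(434,217),.065))
K,_=cam('wrist'); M=np.load('M.npy')
for n,rc,z in [('brown tip',(240,163),.108),('grey tip',(248,260.5),.112),('brown foot near',(203,190),.0),('grey foot near edge',(196,259),.005),('brown col',(228,172),.075),('grey col',(231,260.5),.079)]: print(n,np.round(at_z(K,M,*rc,z),3))
E
```

```text
brown body [ 0.5195316  -0.04400081  0.06      ] brown teat tip [ 0.51940288 -0.04736873  0.108     ]
face top edge near [ 0.54511272 -0.04294978  0.065     ]
brown tip [ 0.517 -0.043  0.108]
grey tip [0.524 0.063 0.112]
brown foot near [ 0.515 -0.038  0.   ]
grey foot near edge [0.502 0.062 0.005]
brown col [ 0.518 -0.042  0.075]
grey col [0.52  0.064 0.079]
```

Brown is at about (0.519, -0.043) and grey at about (0.523, 0.063), both 25–30 mm from the face line and so within range. Step 2 should be met. Now grey goes into the left bay.

```bash
python3 - <<'E'
from h import *
Rt=np.array([[0,1,0],[1,0,0],[0,0,-1]]).T
print(rel([.523,.0625,.165],Rt))
E
python3 -m creep '[{"linear":[0.2,4,1],"angular":[-0.004,0,0],"grip":0.5},{"linear":[0.2,7.7,4],"angular":[-0.004,0,0],"grip":0.5},{"linear":[0.2,7.7,8],"angular":[-0.004,0,0],"grip":0.5},{"linear":[0.2,7.7,10],"angular":[-0.004,0,0],"grip":0.5},{"linear":[0.2,7.7,10],"angular":[-0.004,0,0],"grip":0.5}]' 25
python3 look.py w19
```

```text
(array([0.26, 7.27, 9.24]), array([ 0.003,  0.001, -0.   ]))
time_s: 29.32
eef_pos: [0.5262, 0.062, 0.1558]
tool_rot: [0.001, 0.707, 0.707, 0.001]
contact_force: [0.0, 0.2, 0.4]
grip_width: 0.043
tcp [0.526 0.062 0.156]
bottle_1_mid 0.93 [196.  125.2] [ 0.537 -0.063  0.021]
bottle_2_mid 0.67 [198.7 259.4] [0.54  0.064 0.021]
```

View pics/w19.png

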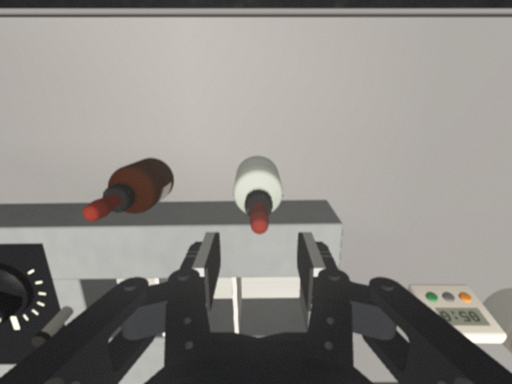

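```bash
python3 - <<'E'
from h import *
K,_=cam('wrist'); M=np.load('M.npy')
print(at_z(K,M,226,260,.110),at_z(K,M,211,93,.107),rel([.526,.062,.106])[0])
for x in (.518,.522,.526,.53): print(proj(K,M,[x,.062,.11]))
E
```

```text
[0.52646956 0.06396905 0.11      ] [ 0.51733163 -0.04277751  0.107     ] [ 0.03 -0.25  5.32]
(np.float64(213.73746700614768), np.float64(256.8899424548744))
(np.float64(219.5735988293077), np.float64(256.9033669850741))
(np.float64(225.33029452933374), np.float64(256.9166087927674))
(np.float64(231.0091649619611), np.float64(256.92967158331646))
```

```bash
python3 -m creep '[{"linear":[0.2,-0.2,2.5],"angular":[0,0,0],"grip":0.5},{"linear":[0.2,-0.2,5],"angular":[0,0,0],"grip":0.5},{"linear":[0.2,-0.2,5.2],"angular":[0,0,0],"grip":0.5},{"linear":[0.2,-0.2,5.2],"angular":[0,0,0],"grip":0.5}]' 30
python3 -m creep '[{"linear":[0,0,0],"angular":[0,0,0],"grip":0.2},{"linear":[0,0,0],"angular":[0,0,0],"grip":0},{"linear":[0,0,0],"angular":[0,0,0],"grip":0},{"linear":[0,0,0],"angular":[0,0,0],"grip":0}]' 30
```

```text
time_s: 29.98
eef_pos: [0.5273, 0.0636, 0.1088]
tool_rot: [0.005, 0.707, 0.707, 0.003]
contact_force: [0.2, 0.4, 1.0]
grip_width: 0.0428
time_s: 30.48
eef_pos: [0.5283, 0.0633, 0.1103]
tool_rot: [0.006, 0.707, 0.707, 0.004]
contact_force: [-1.2, -1.2, 7.1]
grip_width: 0.0109
```

```bash
python3 -m creep '[{"linear":[0,0,-1],"angular":[0,0,0],"grip":0},{"linear":[0,0,-3],"angular":[0,0,0],"grip":0},{"linear":[0,0,-5.5],"angular":[0,0,0],"grip":0},{"linear":[0,0,-8],"angular":[0,0,0],"grip":0},{"linear":[0,0,-9],"angular":[0,0,0],"grip":0}]' 30
python3 sc.py s20 0
python3 - <<'E'
from h import *
Rt=np.array([[0,1,0],[1,0,0],[0,0,-1]]).T
print(rel([.628,.0765,.20],Rt))
E
```

```text
time_s: 31.1
eef_pos: [0.5278, 0.0634, 0.203]
tool_rot: [0.007, 0.707, 0.707, 0.005]
contact_force: [-0.3, -0.0, -1.3]
grip_width: 0.0104
[0.52795401 0.06338373 0.20328723] 0.010703689908083376
-0.3 [[293.0, 278.0], [264.0, 402.0]]
0 [[305.0, 274.0], [308.0, 387.0]]
0.3 [[318.0, 266.0], [351.0, 359.0]]
0.6 [[329.0, 255.0], [389.0, 320.0]]
0.9 [[338.0, 241.0], [420.0, 273.0]]
1.2 [[344.0, 227.0], [442.0, 222.0]]
(array([ 1.32, 10.  ,  0.5 ]), array([ 0.017,  0.003, -0.   ]))
```

View pics/s20.png

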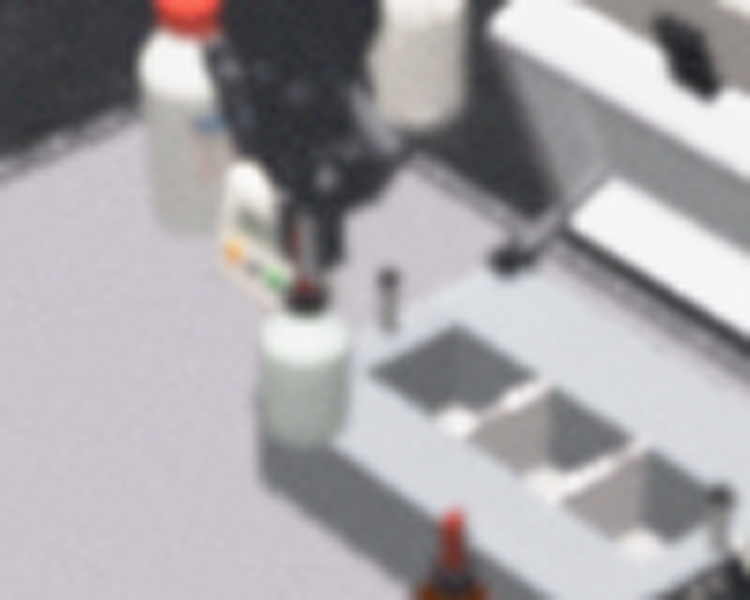

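```bash
python3 -m creep '[{"linear":[0.3,2,0],"angular":[0.005,0,0],"grip":0},{"linear":[0.7,5,0.1],"angular":[0.01,0,0],"grip":0},{"linear":[1,8,0.2],"angular":[0.016,0,0],"grip":0},{"linear":[1.3,9.6,0.3],"angular":[0.016,0,0],"grip":0},{"linear":[1.3,10,0.3],"angular":[0.016,0,0],"grip":0}]' 30
python3 look.py w21;python3 sc.py s21 0
python3 - <<'E'
from h import *
Rt=np.array([[0,1,0],[1,0,0],[0,0,-1]]).T
print(rel([.628,.0765,.12],Rt))
E
```

```text
time_s: 31.78
eef_pos: [0.6281, 0.0764, 0.2008]
tool_rot: [0.001, 0.707, 0.707, -0.001]
contact_force: [-0.1, -0.4, -1.4]
grip_width: 0.0108
tcp [0.628 0.076 0.201]
bottle_1_mid 0.9 [ 64.9 116. ] [ 0.519 -0.061  0.021]
bottle_2_mid 0.97 [214.5 255.1] [0.676 0.073 0.021]
[0.62739827 0.07629169 0.20190351] 0.010953065780050097
-0.3 [[295.0, 274.0], [264.0, 395.0]]
0 [[306.0, 271.0], [305.0, 382.0]]
0.3 [[318.0, 263.0], [346.0, 355.0]]
0.6 [[328.0, 253.0], [382.0, 318.0]]
0.9 [[337.0, 240.0], [413.0, 273.0]]
1.2 [[343.0, 226.0], [434.0, 223.0]]
(array([0.04, 0.06, 8.19]), array([ 0.001,  0.003, -0.   ]))
```

View pics/s21.png

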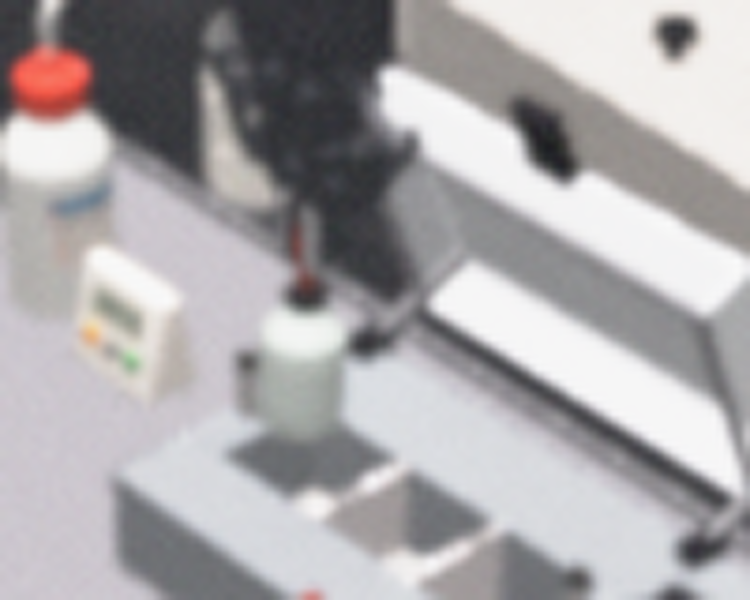

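View pics/w21.png

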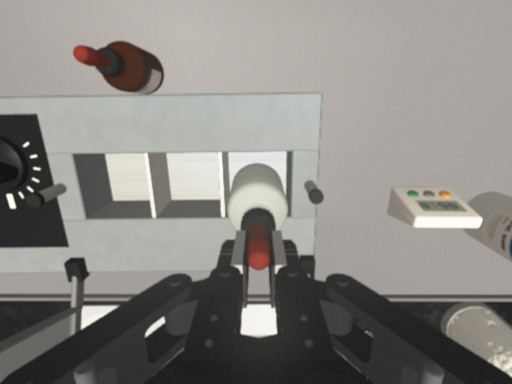

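```bash
python3 - <<'E'
from h import *
K,_=cam('wrist'); M=np.load('M.npy')
for n,rc in [('front L',(151,291)),('div front',(152,221)),('div2 front',(153,150)),('frontR',(154,76)),('back L',(216,293)),('back div',(217,226))]: print(n,np.round(at_z(K,M,*rc,.065),4))
for p in [(.628,.0765),(.6292,.0085),(.63,-.0595)]: print(np.round(proj(K,M,[*p,.065]),0))
E
```

```text
front L [0.5958 0.1066 0.065 ]
div front [0.5967 0.0432 0.065 ]
div2 front [ 0.5976 -0.0213  0.065 ]
frontR [ 0.5985 -0.0888  0.065 ]
back L [0.6594 0.1107 0.065 ]
back div [0.6605 0.0455 0.065 ]
[185. 258.]
[186. 186.]
[187. 114.]
```

```bash
python3 -m creep '[{"linear":[0,0,2],"angular":[0,0,0],"grip":0},{"linear":[0,0,4],"angular":[0,0,0],"grip":0},{"linear":[0,0.05,6],"angular":[0,0,0],"grip":0},{"linear":[0,0.05,7.6],"angular":[0,0,0],"grip":0},{"linear":[0,0.05,7.9],"angular":[0,0,0],"grip":0}]' 30
python3 -m creep '[{"linear":[0,0,0.1],"angular":[0,0,0],"grip":0},{"linear":[0,0,0.2],"angular":[0,0,0],"grip":0},{"linear":[0,0,0.2],"angular":[0,0,0],"grip":0}]' 30
```

```text
time_s: 32.6
eef_pos: [0.627, 0.0762, 0.121]
tool_rot: [0.0, 0.707, 0.707, -0.002]
contact_force: [0.1, -0.4, -1.0]
grip_width: 0.0107
time_s: 32.98
eef_pos: [0.6278, 0.0761, 0.1204]
tool_rot: [0.001, 0.707, 0.707, -0.001]
contact_force: [-1.2, -0.1, 5.0]
grip_width: 0.0107
```

```bash
python3 -m creep '[{"linear":[0,0,-0.05],"angular":[0,0,0],"grip":0.1},{"linear":[0,0,-0.05],"angular":[0,0,0],"grip":0.3},{"linear":[0,0,-0.05],"angular":[0,0,0],"grip":0.3},{"linear":[0,0,-0.05],"angular":[0,0,0],"grip":0.3}]' 30
python3 -m creep '[{"linear":[0,0,-1.5],"angular":[0,0,0],"grip":0.3},{"linear":[0,0,-4],"angular":[0,0,0],"grip":0.4},{"linear":[0,0,-7],"angular":[0,0,0],"grip":0.5},{"linear":[0,-4,-10],"angular":[0,0,0],"grip":0.5},{"linear":[-4,-8,-12],"angular":[0,0,0],"grip":0.5}]' 30
python3 look.py w22
python3 - <<'E'
from h import *
Rt=np.array([[0,1,0],[1,0,0],[0,0,-1]]).T
print(rel([.518,-.043,.16],Rt))
E
```

```text
time_s: 33.48
eef_pos: [0.6277, 0.0761, 0.1207]
tool_rot: [0.001, 0.707, 0.707, -0.001]
contact_force: [0.3, -0.6, 0.1]
grip_width: 0.0253
time_s: 34.1
eef_pos: [0.5473, 0.0375, 0.2434]
tool_rot: [0.002, 0.706, 0.708, -0.0]
contact_force: [0.3, -0.5, 0.4]
grip_width: 0.0428
tcp [0.547 0.037 0.243]
bottle_1_mid 0.85 [148.3 182.8] [ 0.528 -0.054  0.021]
(array([-7.81, -2.98,  8.4 ]), array([ 0.004,  0.003, -0.002]))
```

View pics/w22.png

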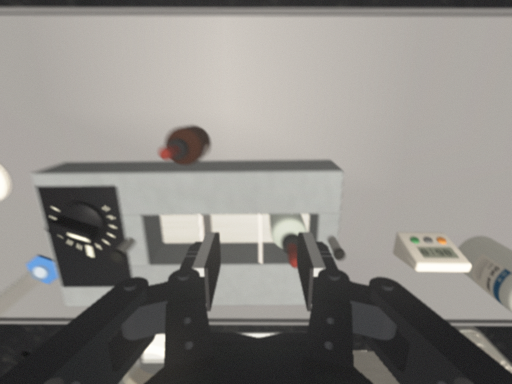

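Grey is in the left bay (about (240, 288)). Brown's teat tip is at (153, 165), so I'll re-measure it before grasping.

```bash
python3 - <<'E'
from h import *
K,_=cam('wrist'); M=np.load('M.npy')
print(at_z(K,M,153.5,165,.106),at_z(K,M,147,182,.06),at_z(K,M,240,288,.079), at_z(K,M,260,294,.12))
E
python3 -m creep '[{"linear":[-4,-1.5,2],"angular":[0.004,0,0],"grip":0.5},{"linear":[-7.8,-3,4],"angular":[0.004,0,0],"grip":0.5},{"linear":[-7.8,-3,6],"angular":[0.004,0,0],"grip":0.5},{"linear":[-7.8,-3,7.5],"angular":[0.004,0,0],"grip":0.5},{"linear":[-7.8,-3,7.5],"angular":[0.004,0,0],"grip":0.5}]' 30
python3 look.py w23
```

```text
[ 0.51823796 -0.04736074  0.106     ] [ 0.51986704 -0.04380604  0.06      ] [0.62017676 0.07113493 0.079     ] [0.62022356 0.07304736 0.12      ]
time_s: 34.88
eef_pos: [0.5175, -0.0418, 0.1678]
tool_rot: [0.0, 0.707, 0.707, -0.002]
contact_force: [0.5, 0.5, 1.1]
grip_width: 0.0426
tcp [ 0.517 -0.042  0.168]
bottle_1_mid 0.69 [199.5 254.2] [ 0.536 -0.045  0.021]
```

View pics/w23.png

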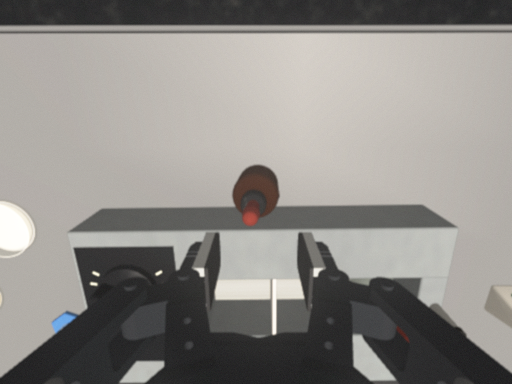

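```bash
python3 - <<'E'
from h import *
K,_=cam('wrist'); M=np.load('M.npy')
print('tip',at_z(K,M,219,250,.107),'collar',at_z(K,M,203,254,.075),'body top',at_z(K,M,191,256.5,.06),'foot near',at_z(K,M,167,257.5,.0))
print(rel([.5185,-.046,.105])[0])
E
```

```text
tip [ 0.51920041 -0.04677284  0.107     ] collar [ 0.51928083 -0.04455542  0.075     ] body top [ 0.51406763 -0.04267371  0.06      ] foot near [ 0.50734002 -0.04213848  0.        ]
[-0.35  0.01  6.48]
```

```bash
python3 -m creep '[{"linear":[-0.35,0,2.5],"angular":[0,0,0],"grip":0.5},{"linear":[-0.35,0,5],"angular":[0,0,0],"grip":0.5},{"linear":[-0.35,0,6.5],"angular":[0,0,0],"grip":0.5},{"linear":[-0.35,0,6.5],"angular":[0,0,0],"grip":0.5},{"linear":[-0.35,0,6.5],"angular":[0,0,0],"grip":0.2}]' 30
python3 -m creep '[{"linear":[0,0,0],"angular":[0,0,0],"grip":0},{"linear":[0,0,0],"angular":[0,0,0],"grip":0},{"linear":[0,0,0],"angular":[0,0,0],"grip":0}]' 30
python3 -m creep '[{"linear":[0,0,-1],"angular":[0,0,0],"grip":0},{"linear":[0,0,-3],"angular":[0,0,0],"grip":0},{"linear":[0,0,-5.5],"angular":[0,0,0],"grip":0},{"linear":[0,0,-8],"angular":[0,0,0],"grip":0},{"linear":[0,0,-9.5],"angular":[0,0,0],"grip":0}]' 30
python3 sc.py s24 0
python3 - <<'E'
from h import *
Rt=np.array([[0,1,0],[1,0,0],[0,0,-1]]).T
print(rel([.6305,-.0575,.20],Rt))
E
```

```text
time_s: 35.65
eef_pos: [0.519, -0.0461, 0.1059]
tool_rot: [0.002, 0.707, 0.707, -0.001]
contact_force: [0.7, 0.1, -0.4]
grip_width: 0.0259
time_s: 36.02
eef_pos: [0.5196, -0.0464, 0.1069]
tool_rot: [0.003, 0.707, 0.707, -0.0]
contact_force: [0.2, -0.9, 5.8]
grip_width: 0.01
time_s: 36.65
eef_pos: [0.5198, -0.0461, 0.2043]
tool_rot: [0.004, 0.707, 0.707, 0.0]
contact_force: [1.3, -0.4, -1.2]
grip_width: 0.0105
[ 0.52023278 -0.04631373  0.20570067] 0.010523656763665692
-0.3 [[294.0, 282.0], [261.0, 410.0]]
0 [[306.0, 277.0], [305.0, 393.0]]
0.3 [[319.0, 269.0], [349.0, 363.0]]
0.6 [[330.0, 257.0], [389.0, 321.0]]
0.9 [[339.0, 243.0], [421.0, 273.0]]
1.2 [[346.0, 228.0], [444.0, 220.0]]
(array([-1.1 , 11.02,  0.66]), array([ 0.008,  0.006, -0.001]))
```

View pics/s24.png

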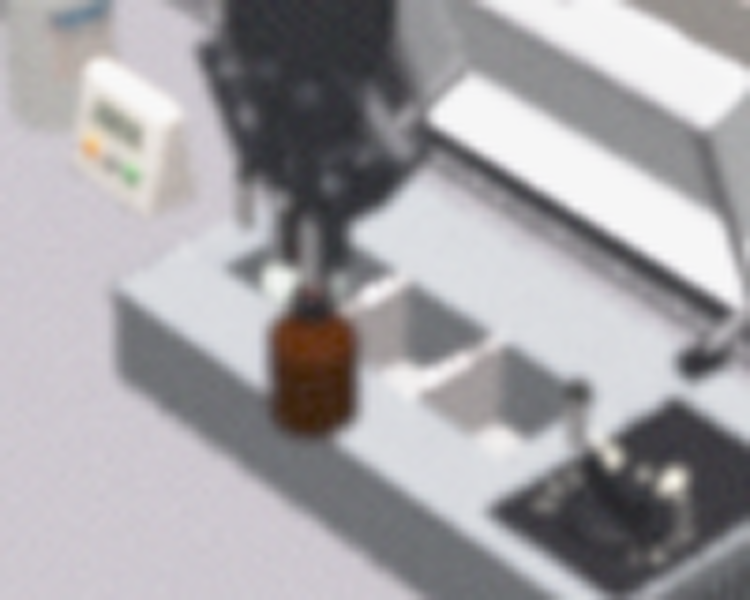

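```bash
python3 -m creep '[{"linear":[-0.2,2.5,0],"angular":[0.004,0,0],"grip":0},{"linear":[-0.6,5.5,0.1],"angular":[0.008,0,0],"grip":0},{"linear":[-1,8.5,0.2],"angular":[0.008,0.005,0],"grip":0},{"linear":[-1.1,10.5,0.3],"angular":[0.008,0.005,0],"grip":0},{"linear":[-1.1,11,0.3],"angular":[0.008,0.005,0],"grip":0}]' 30
python3 look.py w25;python3 sc.py s25 0
python3 - <<'E'
from h import *
Rt=np.array([[0,1,0],[1,0,0],[0,0,-1]]).T
print(rel([.6305,-.0585,.117],Rt))
E
```

```text
time_s: 37.33
eef_pos: [0.6305, -0.0574, 0.2026]
tool_rot: [-0.0, 0.707, 0.707, -0.001]
contact_force: [0.4, -0.2, -1.6]
grip_width: 0.0108
tcp [ 0.631 -0.057  0.203]
bottle_1_mid 0.81 [225.2 256.1] [ 0.693 -0.059  0.021]
[ 0.62961878 -0.05725519  0.20360226] 0.010744625564359192
-0.3 [[288.0, 279.0], [252.0, 404.0]]
0 [[299.0, 275.0], [294.0, 389.0]]
0.3 [[311.0, 267.0], [335.0, 360.0]]
0.6 [[322.0, 256.0], [373.0, 320.0]]
0.9 [[331.0, 242.0], [404.0, 273.0]]
1.2 [[337.0, 227.0], [427.0, 222.0]]
(array([-0.12,  0.1 ,  8.66]), array([-0.001,  0.001, -0.001]))
```

View pics/s25.png

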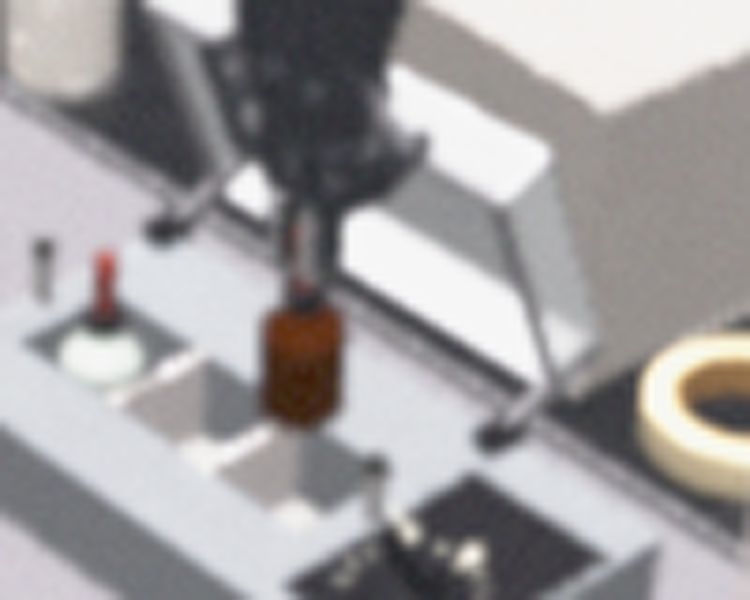

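View pics/w25.png

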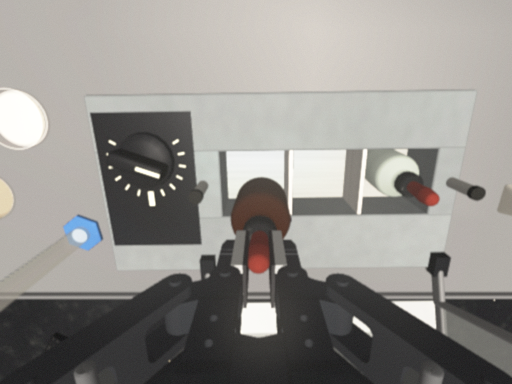

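```bash
python3 -m creep '[{"linear":[-0.1,0,2],"angular":[0,0,0],"grip":0},{"linear":[-0.1,0.05,4],"angular":[0,0,0],"grip":0},{"linear":[-0.1,0.1,6],"angular":[0,0,0],"grip":0},{"linear":[-0.1,0.1,8],"angular":[0,0,0],"grip":0},{"linear":[-0.1,0.1,8.4],"angular":[0,0,0],"grip":0}]' 30
python3 -m creep '[{"linear":[0,0,0.1],"angular":[0,0,0],"grip":0},{"linear":[0,0,0.2],"angular":[0,0,0],"grip":0},{"linear":[0,0,0.2],"angular":[0,0,0],"grip":0}]' 30
```

```text
time_s: 38.15
eef_pos: [0.6294, -0.058, 0.1172]
tool_rot: [-0.001, 0.707, 0.707, -0.001]
contact_force: [-0.6, -0.2, -0.0]
grip_width: 0.0107
time_s: 38.52
eef_pos: [0.6304, -0.0584, 0.117]
tool_rot: [-0.0, 0.707, 0.707, -0.001]
contact_force: [-1.1, -0.2, 6.2]
grip_width: 0.0111
```

```bash
python3 -m creep '[{"linear":[0,0,-0.05],"angular":[0,0,0],"grip":0.1},{"linear":[0,0,-0.05],"angular":[0,0,0],"grip":0.3},{"linear":[0,0,-0.05],"angular":[0,0,0],"grip":0.3},{"linear":[0,0,-0.05],"angular":[0,0,0],"grip":0.3}]' 30
python3 -m creep '[{"linear":[0,0,-1.5],"angular":[0,0,0],"grip":0.3},{"linear":[0,0,-4],"angular":[0,0,0],"grip":0.4},{"linear":[0,0,-7],"angular":[0,0,0],"grip":0.5},{"linear":[-4,-3,-10],"angular":[0,0,0],"grip":0.5},{"linear":[-8,-5,-11],"angular":[0,0,0],"grip":0.5}]' 30
python3 - <<'E'
from h import *
im=grab_frame('scene'); cv2.imwrite('pics/s26.png',cv2.resize(im[150:250,200:330],(780,600),interpolation=cv2.INTER_CUBIC))
E
python3 look.py w26
```

```text
time_s: 39.02
eef_pos: [0.6303, -0.0584, 0.1174]
tool_rot: [-0.0, 0.707, 0.707, -0.001]
contact_force: [0.0, 0.1, -0.2]
grip_width: 0.0255
time_s: 39.65
eef_pos: [0.5805, -0.1391, 0.2313]
tool_rot: [0.002, 0.707, 0.707, -0.0]
contact_force: [-0.3, -0.0, -1.3]
grip_width: 0.0431
tcp [ 0.579 -0.144  0.232]
bottle_1_mid 0.76 [221.3 335.8] [ 0.65  -0.046  0.021]
bottle_1_mid 0.28 [207.6 242.2] [ 0.631 -0.164  0.021]
bottle_2_mid 0.85 [217.9 460.7] [0.646 0.11  0.021]
bottle_2_mid 0.66 [136.6 341.2] [ 0.544 -0.048  0.021]
```

View pics/w26.png

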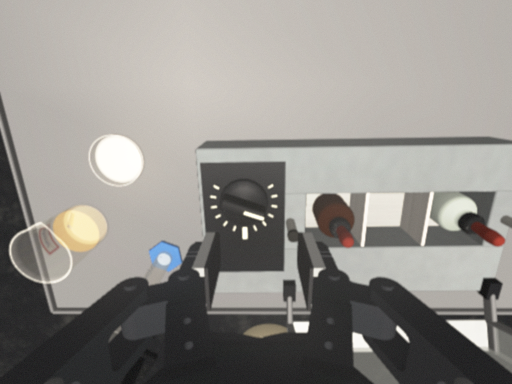

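View pics/s26.png

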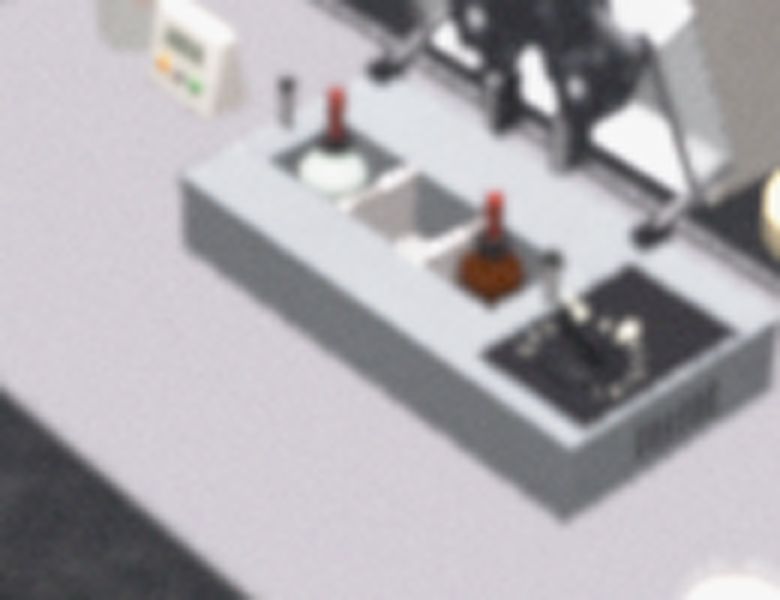

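Both bottles stand in the bays. Next is the dial. In the wrist view its axis is near (197, 244), the pointer's white end is at (216, 257), and the long mark is at (233, 244). I'll zoom in to measure.

```bash
python3 - <<'E'
from h import *
im=cv2.imread('pics/w26.png')[155:280,195:300]; cv2.imwrite('pics/w26c.png',cv2.resize(im,(504,600),interpolation=cv2.INTER_CUBIC))
K,_=cam('wrist'); M=np.load('M.npy')
for x in tip_of('wrist','dial_grip')[:2]: print(x['p'],x['at'],at_z(K,M,*x['at'],.086))
E
```

```text
0.71 [207.6, 239.7] [ 0.60585755 -0.16224549  0.086     ]
0.19 [222.6, 86.8] [ 0.62211536 -0.31911716  0.086     ]
```

View pics/w26c.png

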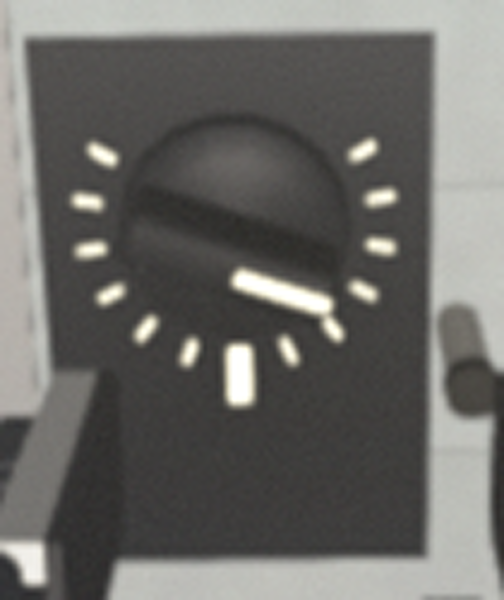

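```bash
python3 - <<'E'
from h import *
K,_=cam('wrist'); M=np.load('M.npy')
f=lambda x,y:(155+y/4.8,195+x/4.8)
a=at_z(K,M,*f(240,279),.0965);b=at_z(K,M,*f(328,304),.0965); print(a,b); d=b-a; ang=np.arctan2(d[1],d[0]); print('pointer ang from world x',ang,'len',np.hypot(*d[:2]))
m=[(102,153),(88,201),(90,249),(110,294),(146,328),(190,352),(239,375),(289,351),(333,329),(363,292),(380,246),(381,197),(363,151)]
P=np.array([at_z(K,M,*f(*q),.07)[:2] for q in m if q!=(239,375)])
A=np.c_[2*P,np.ones(len(P))]; s=np.linalg.lstsq(A,(P**2).sum(1),rcond=None)[0]; print('centre',s[:2],'r',np.sqrt(s[2]+s[0]**2+s[1]**2))
L=at_z(K,M,*f(239,375),.07)[:2]-s[:2]; al=np.arctan2(L[1],L[0]); print('long mark ang',al,'dial',2.1-(ang-al))
E
```

```text
[ 0.60748005 -0.15643864  0.0965    ] [ 0.61297796 -0.1386661   0.0965    ]
pointer ang from world x 1.270785071592744 len 0.018603502060756356
centre [ 0.60553852 -0.15882513] r 0.032654972204493725
long mark ang 0.006255997304057897 dial 0.835470925711314
```

```bash
python3 - <<'E'
from h import *
y=2.84
Rd=np.array([[np.cos(y),np.sin(y),0],[np.sin(y),-np.cos(y),0],[0,0,-1]])
print(rel([.605,-.1595,.15],Rd))
E
python3 -m creep '[{"linear":[-0.5,1,1],"angular":[0,0,-0.7],"grip":0.5},{"linear":[-1,2,3],"angular":[0,0,-0.9],"grip":0.5},{"linear":[-1.6,2.6,5],"angular":[0,0,-0.93],"grip":0.5},{"linear":[-1.6,2.6,7],"angular":[0,0,-0.93],"grip":0.5},{"linear":[-1.6,2.6,8],"angular":[0,0,-0.93],"grip":0.5}]' 30
python3 - <<'E'
from h import *
y=2.84
Rd=np.array([[np.cos(y),np.sin(y),0],[np.sin(y),-np.cos(y),0],[0,0,-1]])
print(rel([.605,-.1595,.15],Rd))
E
```

```text
(array([-2.12,  2.46,  7.82]), array([-1.000e-03,  0.000e+00, -1.271e+00]))
time_s: 40.52
eef_pos: [0.6063, -0.1527, 0.1464]
tool_rot: [-0.001, 0.312, 0.95, -0.0]
contact_force: [-0.4, 0.8, 0.4]
grip_width: 0.0429
(array([-0.3 , -0.62, -0.36]), array([-0.001, -0.003, -0.333]))
```

```bash
python3 -m creep '[{"linear":[-0.3,-0.6,-0.2],"angular":[0,0,-0.17],"grip":0.5},{"linear":[-0.3,-0.6,-0.3],"angular":[0,0,-0.33],"grip":0.5},{"linear":[-0.3,-0.6,-0.3],"angular":[0,0,-0.33],"grip":0.5}]' 30
python3 - <<'E'
from h import *
T=pose();K,M=cam('wrist',T); np.save('M.npy',M)
im=grab_frame('wrist'); cv2.imwrite('pics/w27.png',im)
print(T[:3,3],np.arctan2(T[1,0],T[0,0])); print(tip_of('wrist','dial_grip'))
for x in tip_of('wrist','dial_grip')[:1]: print(at_z(K,M,*x['at'],.086))
E
```

```text
time_s: 40.9
eef_pos: [0.6054, -0.1583, 0.1492]
tool_rot: [-0.002, 0.152, 0.988, 0.0]
contact_force: [-0.3, 0.2, -0.4]
grip_width: 0.0424
[ 0.60537091 -0.1582764   0.14916321] 2.8372197585861416
[{'at': [214.2, 256.4], 'p': 0.61}]
[ 0.60677639 -0.15920269  0.086     ]
```

View pics/w27.png

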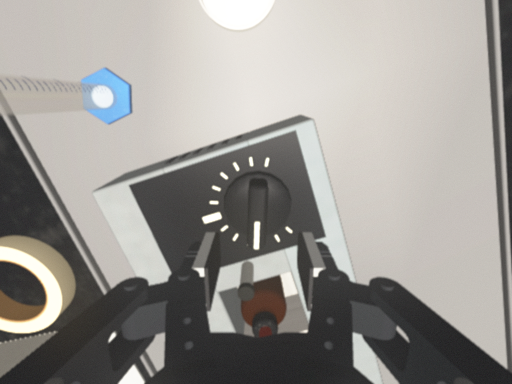

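The bar is aligned with the jaws (col 257, rows 180–247). I'll descend and pinch.

```bash
python3 -m creep '[{"linear":[0,0.1,2.5],"angular":[0,0,0],"grip":0.5},{"linear":[0,0.1,4],"angular":[0,0,0],"grip":0.5},{"linear":[0,0.1,5],"angular":[0,0,0],"grip":0.5},{"linear":[0,0.1,5],"angular":[0,0,0],"grip":0.5}]' 30
python3 -m creep '[{"linear":[0,0,0],"angular":[0,0,0],"grip":0.2},{"linear":[0,0,0],"angular":[0,0,0],"grip":0},{"linear":[0,0,0],"angular":[0,0,0],"grip":0},{"linear":[0,0,0],"angular":[0,0,0],"grip":0}]' 40
python3 - <<'E'
from h import *
T=pose(); print(T[:3,3],np.arctan2(T[1,0],T[0,0]))
E
```

```text
time_s: 41.55
eef_pos: [0.605, -0.1575, 0.0985]
tool_rot: [-0.002, 0.153, 0.988, 0.0]
contact_force: [-0.2, -0.0, -0.6]
grip_width: 0.0427
time_s: 42.05
eef_pos: [0.6062, -0.1579, 0.0995]
tool_rot: [-0.001, 0.153, 0.988, 0.0]
contact_force: [5.9, -1.1, -0.6]
grip_width: 0.0121
[ 0.60616194 -0.15789593  0.09953366] 2.834170346959434
```

```bash
python3 -m creep '[{"linear":[0,0,0],"angular":[0,0,0.15],"grip":0},{"linear":[0,0,0],"angular":[0,0,0.3],"grip":0},{"linear":[0,0,0],"angular":[0,0,0.45],"grip":0},{"linear":[0,0,0],"angular":[0,0,0.6],"grip":0},{"linear":[0,0,0],"angular":[0,0,0.75],"grip":0}]' 40
python3 - <<'E'
from h import *
T=pose(); print(T[:3,3],np.arctan2(T[1,0],T[0,0])-1.58, manip.sense()['contact_force'],manip.sense()['wrist_torque'])
E
```

```text
time_s: 42.68
eef_pos: [0.6077, -0.159, 0.0996]
tool_rot: [0.001, 0.507, 0.862, -0.0]
contact_force: [12.1, -5.5, -10.0]
grip_width: 0.012
[ 0.60767142 -0.15898007  0.09960936] 0.4988281898133793 [12.13153097 -5.54768442 -9.97528549] [-1.13284749 -2.22112377  0.06996044]
```

```bash
python3 -m creep '[{"linear":[-0.1,0.1,0],"angular":[0,0,0.15],"grip":0},{"linear":[-0.1,0.1,0],"angular":[0,0,0.3],"grip":0},{"linear":[-0.1,0.1,0],"angular":[0,0,0.45],"grip":0},{"linear":[-0.1,0.1,0],"angular":[0,0,0.5],"grip":0},{"linear":[-0.1,0.1,0],"angular":[0,0,0.5],"grip":0}]' 40
python3 - <<'E'
from h import *
T=pose(); print(T[:3,3],np.arctan2(T[1,0],T[0,0])-1.58, manip.sense()['contact_force'],manip.sense()['wrist_torque'])
E
```

```text
time_s: 43.3
eef_pos: [0.6083, -0.1603, 0.0996]
tool_rot: [0.001, 0.705, 0.709, -0.001]
contact_force: [-1.5, -5.3, -2.4]
grip_width: 0.0121
[ 0.60833441 -0.16026181  0.09955974] -0.0028462326266966986 [-1.45685838 -5.29192789 -2.43824693] [-0.7202962   0.53037519 -0.01001435]
```

```bash
python3 -m creep '[{"linear":[0,0,0],"angular":[0,0,0],"grip":0.2},{"linear":[0,0,0],"angular":[0,0,0],"grip":0.5},{"linear":[0,0,0],"angular":[0,0,0],"grip":0.5},{"linear":[0,0,-4],"angular":[0,0,0],"grip":0.5},{"linear":[0,0,-8],"angular":[0,0,0],"grip":0.5}]' 30
python3 -m creep '[{"linear":[0,-4,-2],"angular":[0,0,0],"grip":0.5},{"linear":[2,-6,-4],"angular":[0,0,0],"grip":0.5},{"linear":[3,-7,-6],"angular":[0,0,0],"grip":0.5}]' 30
python3 look.py w28
python3 - <<'E'
from h import *
im=cv2.imread('pics/w28.png'); 
cv2.imwrite('pics/t28.png',cv2.resize(grab_frame('top')[120:255,125:410],(798,378),interpolation=cv2.INTER_CUBIC))
E
```

```text
time_s: 43.92
eef_pos: [0.608, -0.1597, 0.1802]
tool_rot: [0.001, 0.705, 0.709, -0.001]
contact_force: [0.7, -1.1, 0.7]
grip_width: 0.0428
time_s: 44.3
eef_pos: [0.5372, -0.1293, 0.2413]
tool_rot: [0.001, 0.705, 0.709, -0.001]
contact_force: [-0.3, 0.2, 0.4]
grip_width: 0.0427
tcp [ 0.537 -0.129  0.241]
bottle_1_mid 0.88 [255.2 314.6] [ 0.661 -0.052  0.021]
bottle_2_mid 0.59 [246.2 432.4] [0.647 0.105 0.021]
```

View pics/w28.png

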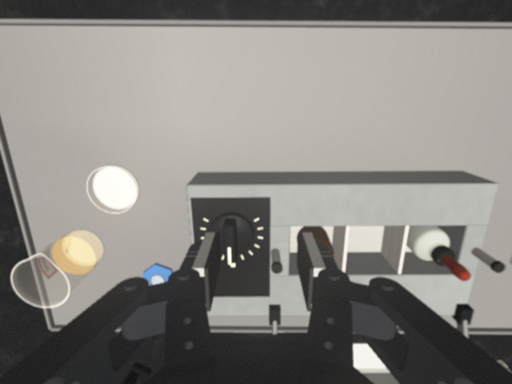

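View pics/t28.png

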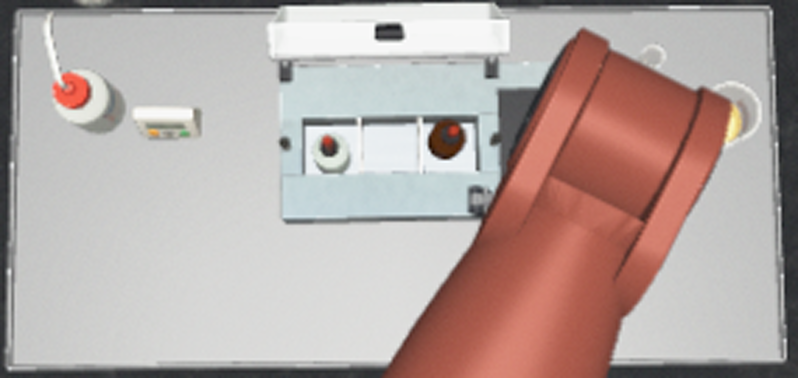

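```bash
python3 - <<'E'
from h import *
K,M=cam('top'); f=lambda x,y:(120+y/2.8,125+x/2.8)
print('grey body',at_z(K,M,*f(332,153),.075),'teat',at_z(K,M,*f(327,142),.122)); print('brown body',at_z(K,M,*f(447,138),.07),'teat',at_z(K,M,*f(456,130),.118))
im=cv2.imread('pics/t28.png')[100:190,270:510]; cv2.imwrite('pics/t28c.png',cv2.resize(im,(798,299),interpolation=cv2.INTER_CUBIC))
im=cv2.imread('pics/w28.png')[170:310,180:512]; cv2.imwrite('pics/w28c.png',cv2.resize(im,(798,336),interpolation=cv2.INTER_CUBIC))
K,_=cam('wrist'); M=np.load('M.npy')
print('w grey collar',at_z(K,M,257,442,.087),'tip',at_z(K,M,272,464,.12),'body', at_z(K,M,242,431,.075))
E
```

```text
grey body [0.61707984 0.07112486 0.075     ] teat [0.62225174 0.07438837 0.122     ]
brown body [ 0.63408508 -0.05841932  0.07      ] teat [ 0.63519547 -0.06567247  0.118     ]
w grey collar [0.62350265 0.07265203 0.087     ] tip [0.62034267 0.07340607 0.12      ] body [0.61167384 0.06524697 0.075     ]
```

View pics/w28c.png

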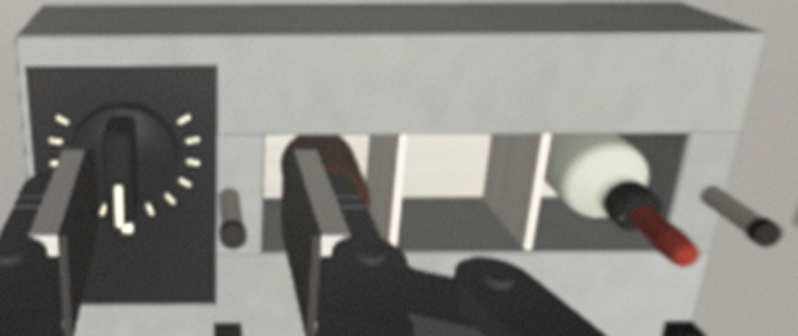

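View pics/t28c.png

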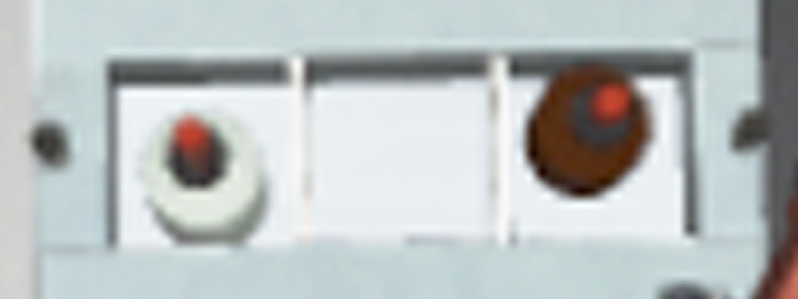

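```bash
python3 - <<'E'
from h import *
im=cv2.imread('pics/w28.png')[195:280,185:270]; cv2.imwrite('pics/w28d.png',cv2.resize(im,(595,595),interpolation=cv2.INTER_CUBIC))
E
```

```text
(no output)
```

View pics/w28d.png

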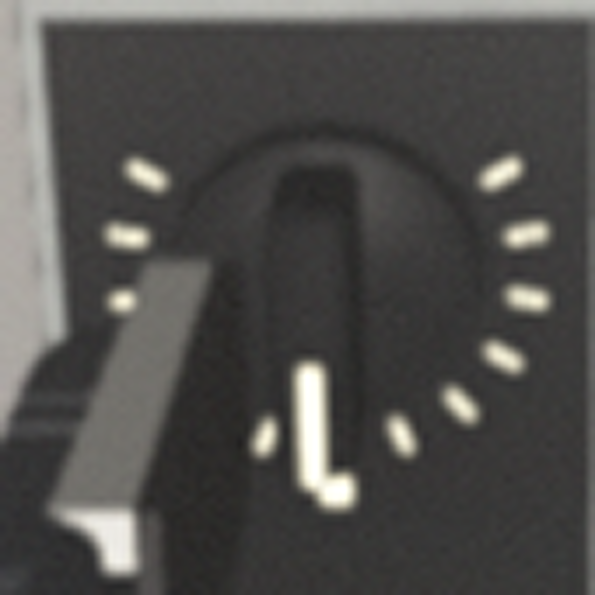

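```bash
python3 - <<'E'
from h import *
K,_=cam('wrist'); M=np.load('M.npy')
f=lambda x,y:(195+y/7,185+x/7)
a=at_z(K,M,*f(310,366),.0965);b=at_z(K,M,*f(314,485),.0965); d=b-a; ang=np.arctan2(d[1],d[0]); print(a,b,ang)
m=[(145,174),(127,236),(123,300),(264,438),(402,436),(461,405),(504,357),(528,298),(527,235),(501,172)]
angs=[]
P=np.array([at_z(K,M,*f(*q),.07)[:2] for q in m])
A=np.c_[2*P,np.ones(len(P))]; s=np.linalg.lstsq(A,(P**2).sum(1),rcond=None)[0]; print('centre',s[:2],'r',np.sqrt(s[2]+s[0]**2+s[1]**2))
L=at_z(K,M,*f(337,490),.07)[:2]-s[:2]; al=np.arctan2(L[1],L[0]); print('long mark',al,'dial',2.1-(ang-al))
v=P-s[:2]; av=np.arctan2(v[:,1],v[:,0]); print(np.round(av,2))
E
```

```text
[ 0.60808085 -0.15871667  0.0965    ] [ 0.62846384 -0.15861216  0.0965    ] 0.00512684646131392
centre [ 0.60529404 -0.15869959] r 0.032965702370430026
long mark 0.022636386176653218 dial 2.117509539715339
[-2.1  -1.75 -1.4  -0.34  0.37  0.72  1.07  1.42  1.76  2.12]
```

The dial reads about 2.1 (pointer and long mark agree within 0.02 rad), both bottles stand in the well, and the cover is still raised. Next I'll fetch the tongue and lower the cover.

```bash
python3 - <<'E'
from h import *
Rt=np.array([[0,1,0],[1,0,0],[0,0,-1]]).T
print(rel([.60,.0,.34],Rt)); print(rel([.717,.0075,.34],Rt))
E
python3 -m creep '[{"linear":[3,2,-5],"angular":[0,0,0],"grip":0.7},{"linear":[7,4,-9],"angular":[0,0,0],"grip":1},{"linear":[11,8,-9.5],"angular":[0,0,0],"grip":1},{"linear":[13.6,13,-9.5],"angular":[0,0,0],"grip":1},{"linear":[13.7,15,-9.5],"angular":[0,0,0],"grip":1}]' 40
python3 look.py w29
python3 - <<'E'
from h import *
Rt=np.array([[0,1,0],[1,0,0],[0,0,-1]]).T
print(rel([.717,.0075,.33],Rt)); K,M=cam('top')
for x in tip_of('top','cover_grip')[:2]: print(x['p'],x['at'],at_z(K,M,*x['at'],.245))
for x in tip_of('wrist','cover_grip')[:2]: print(x['p'],x['at'],at_z(*cam('wrist',None)[:1],np.load('M.npy'),*x['at'],.245))
E
```

```text
(array([ 12.95,   6.24, -10.01]), array([0.   , 0.003, 0.007]))
(array([ 13.62,  17.95, -10.01]), array([0.   , 0.003, 0.007]))
time_s: 45.12
eef_pos: [0.6898, 0.01, 0.3312]
tool_rot: [-0.0, 0.704, 0.71, -0.002]
contact_force: [-0.9, -0.5, -0.5]
grip_width: 0.0855
tcp [0.69  0.01  0.331]
bottle_1_mid 0.78 [119.3 204.2] [ 0.641 -0.07   0.021]
bottle_2_mid 0.78 [107.6 307.5] [0.623 0.081 0.021]
bottle_2_mid 0.74 [158.4  81.5] [ 0.701 -0.261  0.021]
(array([-0.07,  2.86,  0.18]), array([-0.003,  0.003,  0.007]))
0.86 [129.5, 266.3] [7.17597902e-01 5.20006724e-04 2.45000000e-01]
0.74 [171.7, 240.8] [0.60035753 0.07100845 0.245     ]
0.56 [231.8, 256.6] [0.71354849 0.00953674 0.245     ]
```

View pics/w29.png

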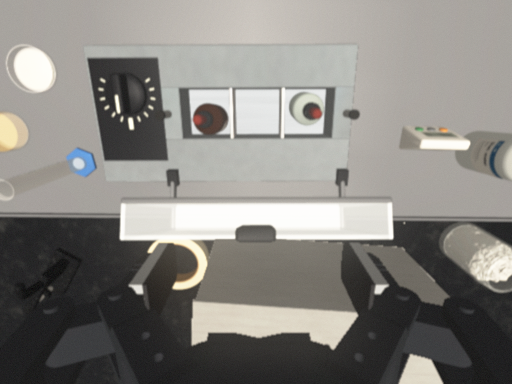

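```bash
python3 - <<'E'
from h import *
im=cv2.imread('pics/w29.png')[50:165,85:205]; cv2.imwrite('pics/w29c.png',cv2.resize(im,(600,575),interpolation=cv2.INTER_CUBIC))
E
```

```text
(no output)
```

View pics/w29c.png

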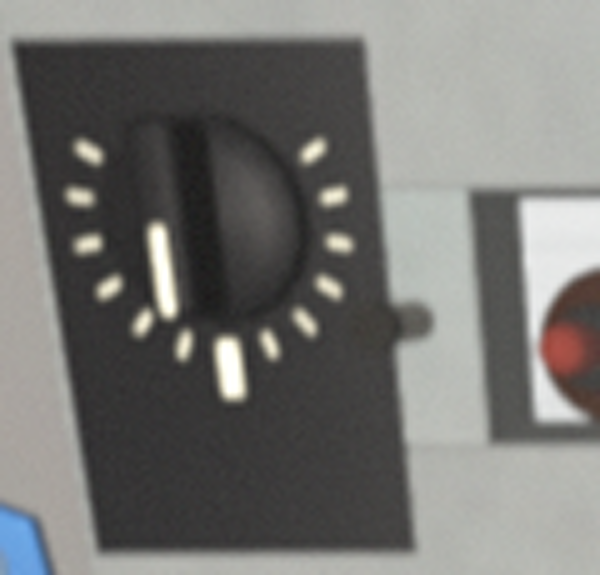

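The pointer line is parallel to the long mark in this view too; its offset is only parallax. The tongue is at (233, 256). I'll descend onto it.

```bash
python3 -m creep '[{"linear":[-0.1,2.8,0],"angular":[0,0,0.007],"grip":1},{"linear":[-0.1,2.8,2],"angular":[0,0,0.007],"grip":1},{"linear":[-0.1,2.8,5],"angular":[0,0,0.007],"grip":1},{"linear":[-0.1,2.8,7.5],"angular":[0,0,0.007],"grip":1},{"linear":[-0.1,2.8,7.8],"angular":[0,0,0.007],"grip":1}]' 40
python3 look.py w30
```

```text
time_s: 46.0
eef_pos: [0.7139, 0.0062, 0.2542]
tool_rot: [-0.001, 0.708, 0.707, -0.002]
contact_force: [-0.5, -0.1, 0.6]
grip_width: 0.0856
tcp [0.714 0.006 0.254]
bottle_1_mid 0.97 [ 98.9 196.2] [ 0.636 -0.067  0.021]
bottle_2_mid 0.72 [ 85.8 324. ] [0.622 0.083 0.021]
```

View pics/w30.png

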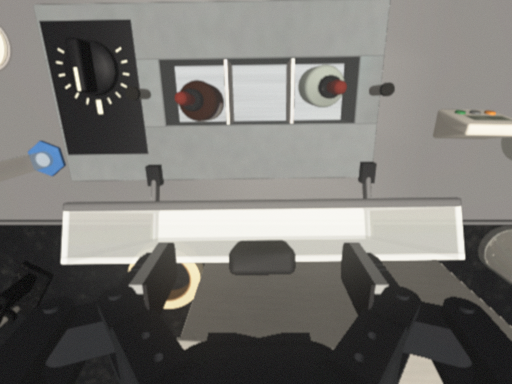

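```bash
python3 -m creep '[{"linear":[0,0.2,0],"angular":[0,0,0],"grip":0.5},{"linear":[0,0.2,0],"angular":[0,0,0],"grip":0},{"linear":[0,0.2,0],"angular":[0,0,0],"grip":0},{"linear":[0,0.2,0],"angular":[0,0,0],"grip":0},{"linear":[0,0.2,0],"angular":[0,0,0],"grip":0}]' 40
cat > arc2.py <<'E'
from h import *
p=pose()[:3,3]; s=manip.sense(); print(np.round(p,4),np.round(s['contact_force'],1),s['grip_width'])
hx,hz=.713,.06; r=.19; phi0=np.arctan2(.128-.06,.5359-.713)
g=np.array([p[0],p[2]-.003])-[hx,hz]
th0=phi0-np.arctan2(g[1],g[0]);print('theta',th0,'r',np.hypot(*g))
for th in np.arange(1.25,-.06,-.05):
    d=r*np.array([np.cos(phi0-th),np.sin(phi0-th)])-g
    print(round(th,2),'%.2f %.2f'%(d[0]*100,-d[1]*100),end='; ')
E
python3 arc2.py
```

```text
time_s: 46.78
eef_pos: [0.7176, 0.0077, 0.2582]
tool_rot: [0.001, 0.707, 0.707, 0.0]
contact_force: [0.1, 6.0, 3.0]
grip_width: 0.0289
[0.7176 0.0077 0.2582] [0.1 6.  3. ] 0.028904138476615288
theta 1.227691912427101 r 0.19523025298309984
1.25 0.41 0.54; 1.2 -0.54 0.52; 1.15 -1.49 0.55; 1.1 -2.43 0.62; 1.05 -3.38 0.74; 1.0 -4.31 0.91; 0.95 -5.24 1.13; 0.9 -6.15 1.39; 0.85 -7.05 1.70; 0.8 -7.93 2.05; 0.75 -8.79 2.44; 0.7 -9.64 2.88; 0.65 -10.46 3.36; 0.6 -11.25 3.88; 0.55 -12.02 4.44; 0.5 -12.76 5.04; 0.45 -13.47 5.67; 0.4 -14.14 6.34; 0.35 -14.79 7.04; 0.3 -15.39 7.77; 0.25 -15.96 8.53; 0.2 -16.49 9.32; 0.15 -16.98 10.13; 0.1 -17.43 10.97; 0.05 -17.83 11.83; -0.0 -18.20 12.71; -0.05 -18.51 13.60;
```

```bash
cat > arc3.py <<'E'
from h import *
p=pose()[:3,3]; s=manip.sense(); print(np.round(p,4),np.round(s['contact_force'],1),round(s['grip_width'],4))
hx,hz=.713,.06; r=.1952; phi1=np.arctan2(.2552-.06,.7176-.713)  # at theta 1.223
g=np.array([p[0],p[2]-.003])-[hx,hz]
th0=1.223+phi1-np.arctan2(g[1],g[0]);print('theta',round(th0,3),'r',np.hypot(*g))
for th in np.arange(1.2,-.06,-.05):
    if th>th0 or th<th0-.6: continue
    d=r*np.array([np.cos(phi1+1.223-th),np.sin(phi1+1.223-th)])-g
    print(round(th,2),'%.2f %.2f'%(d[0]*100,-d[1]*100),end='; ')
E
python3 arc3.py
```

```text
[0.7176 0.0077 0.2582] [0.1 6.  3. ] 0.0289
theta 1.223 r 0.19523025298309984
1.2 -0.45 -0.00; 1.15 -1.42 0.02; 1.1 -2.40 0.09; 1.05 -3.36 0.22; 1.0 -4.33 0.38; 0.95 -5.28 0.60; 0.9 -6.22 0.87; 0.85 -7.14 1.18; 0.8 -8.05 1.53; 0.75 -8.94 1.94; 0.7 -9.81 2.38; 0.65 -10.65 2.87;
```

```bash
python3 -m creep '[{"linear":[0,-1.4,0],"angular":[0,0,0],"grip":0},{"linear":[0,-3.4,0.2],"angular":[0,0,0],"grip":0},{"linear":[-0.1,-5.3,0.6],"angular":[0,0,0],"grip":0},{"linear":[-0.1,-7.1,1.2],"angular":[0,0,0],"grip":0},{"linear":[-0.1,-8.9,1.9],"angular":[0,0,0],"grip":0}]' 40
python3 arc3.py
```

```text
time_s: 47.4
eef_pos: [0.6293, 0.0067, 0.2394]
tool_rot: [0.002, 0.707, 0.707, 0.001]
contact_force: [7.6, -0.9, -4.4]
grip_width: 0.0291
[0.6293 0.0067 0.2394] [ 7.6 -0.9 -4.4] 0.0291
theta 0.756 r 0.1952100607981881
0.75 -0.11 0.05; 0.7 -0.98 0.50; 0.65 -1.83 0.99; 0.6 -2.64 1.52; 0.55 -3.44 2.09; 0.5 -4.20 2.70; 0.45 -4.93 3.35; 0.4 -5.63 4.03; 0.35 -6.29 4.75; 0.3 -6.92 5.49; 0.25 -7.50 6.27; 0.2 -8.05 7.08;
```

```bash
python3 -m creep '[{"linear":[0,-1.4,0.7],"angular":[0,0,0],"grip":0},{"linear":[0,-2.6,1.5],"angular":[0,0,0],"grip":0},{"linear":[0,-3.8,2.4],"angular":[0,0,0],"grip":0},{"linear":[0,-4.9,3.3],"angular":[0,0,0],"grip":0},{"linear":[0,-5.6,4],"angular":[0,0,0],"grip":0}]' 40
python3 arc3.py
```

```text
time_s: 48.02
eef_pos: [0.5738, 0.0061, 0.1999]
tool_rot: [0.003, 0.707, 0.707, 0.002]
contact_force: [-0.3, -4.4, 4.7]
grip_width: 0.0293
[0.5738 0.0061 0.1999] [-0.3 -4.4  4.7] 0.0293
theta 0.406 r 0.19523187106225212
0.4 -0.07 0.08; 0.35 -0.74 0.80; 0.3 -1.36 1.55; 0.25 -1.95 2.32; 0.2 -2.50 3.13; 0.15 -3.01 3.97; 0.1 -3.47 4.82; 0.05 -3.89 5.70; -0.0 -4.27 6.60; -0.05 -4.60 7.52;
```

```bash
python3 -m creep '[{"linear":[0,-0.7,0.8],"angular":[0,0,0],"grip":0},{"linear":[0,-1.4,1.5],"angular":[0,0,0],"grip":0},{"linear":[0,-1.9,2.3],"angular":[0,0,0],"grip":0},{"linear":[0,-2.4,2.9],"angular":[0,0,0],"grip":0},{"linear":[0,-2.7,3.4],"angular":[0,0,0],"grip":0}]' 40
python3 arc3.py
```

```text
time_s: 48.65
eef_pos: [0.5468, 0.0057, 0.1654]
tool_rot: [0.003, 0.707, 0.707, 0.001]
contact_force: [-0.8, -4.6, 3.7]
grip_width: 0.0294
[0.5468 0.0057 0.1654] [-0.8 -4.6  3.7] 0.0294
theta 0.181 r 0.19524012327127904
0.15 -0.30 0.52; 0.1 -0.77 1.38; 0.05 -1.19 2.26; -0.0 -1.57 3.16; -0.05 -1.90 4.07;
```

```bash
python3 -m creep '[{"linear":[0,-0.25,0.4],"angular":[0,0,0],"grip":0},{"linear":[0,-0.5,0.8],"angular":[0,0,0],"grip":0},{"linear":[0,-0.7,1.2],"angular":[0,0,0],"grip":0},{"linear":[0,-0.9,1.6],"angular":[0,0,0],"grip":0},{"linear":[0,-1.1,2.0],"angular":[0,0,0],"grip":0}]' 40
python3 arc3.py
```

```text
time_s: 49.28
eef_pos: [0.5357, 0.0056, 0.145]
tool_rot: [0.003, 0.707, 0.707, 0.001]
contact_force: [-1.0, -5.3, 4.3]
grip_width: 0.0291
[0.5357 0.0056 0.145 ] [-1.  -5.3  4.3] 0.0291
theta 0.062 r 0.1953868858699991
0.05 -0.08 0.22; -0.0 -0.46 1.12; -0.05 -0.79 2.04;
```

```bash
python3 -m creep '[{"linear":[0,-0.15,0.35],"angular":[0,0,0],"grip":0},{"linear":[0,-0.25,0.6],"angular":[0,0,0],"grip":0},{"linear":[0,-0.35,0.85],"angular":[0,0,0],"grip":0},{"linear":[0,-0.4,1.0],"angular":[0,0,0],"grip":0},{"linear":[0,-0.45,1.1],"angular":[0,0,0],"grip":0}]' 40
python3 arc3.py
```

```text
time_s: 49.9
eef_pos: [0.5314, 0.0055, 0.135]
tool_rot: [0.004, 0.707, 0.707, 0.002]
contact_force: [-4.8, -2.5, 15.4]
grip_width: 0.0288
[0.5314 0.0055 0.135 ] [-4.8 -2.5 15.4] 0.0288
theta 0.006 r 0.19531760191149583
-0.0 -0.03 0.12; -0.05 -0.37 1.04;
```

```bash
python3 -m creep '[{"linear":[0,0,0.15],"angular":[0,0,0],"grip":0},{"linear":[0,0,0.25],"angular":[0,0,0],"grip":0},{"linear":[0,0,0.25],"angular":[0,0,0],"grip":0}]' 40
python3 arc3.py
```

```text
time_s: 50.28
eef_pos: [0.5314, 0.0055, 0.1349]
tool_rot: [0.004, 0.707, 0.707, 0.002]
contact_force: [-11.6, -2.0, 23.9]
grip_width: 0.0291
[0.5314 0.0055 0.1349] [-11.6  -2.   23.9] 0.0291
theta 0.006 r 0.1952928806752048
-0.0 -0.03 0.11; -0.05 -0.36 1.02;
```

```bash
python3 -m creep '[{"linear":[0,0,0],"angular":[0,0,0],"grip":0.5},{"linear":[0,0,0],"angular":[0,0,0],"grip":0.8},{"linear":[0,0,0],"angular":[0,0,0],"grip":0.8},{"linear":[0,0,0],"angular":[0,0,0],"grip":0.8}]' 40
python3 -m creep '[{"linear":[0,-0.5,-1],"angular":[0,0,0],"grip":0.8},{"linear":[0,-1,-4],"angular":[0,0,0],"grip":0.8},{"linear":[0,-3,-8],"angular":[0,0,0],"grip":0.8},{"linear":[0,-6,-13],"angular":[0,0,0],"grip":0.8},{"linear":[0,-8,-17],"angular":[0,0,0],"grip":0.8}]' 40
python3 look.py w31; python3 - <<'E'
from h import *
cv2.imwrite('pics/s31.png',cv2.resize(grab_frame('scene')[120:270,180:380],(800,600),interpolation=cv2.INTER_CUBIC))
K,M=cam('wrist'); print(tip_of('wrist','cover_grip')[:2])
E
```

```text
time_s: 50.78
eef_pos: [0.5312, 0.0057, 0.1345]
tool_rot: [0.004, 0.707, 0.707, 0.002]
contact_force: [-0.7, -0.3, -0.1]
grip_width: 0.0682
time_s: 51.4
eef_pos: [0.4487, 0.0064, 0.3066]
tool_rot: [0.005, 0.707, 0.707, 0.002]
contact_force: [0.5, 0.7, -0.0]
grip_width: 0.0682
tcp [0.449 0.006 0.307]
[{'at': [250.2, 260.7], 'p': 0.73}]
```

View pics/w31.png

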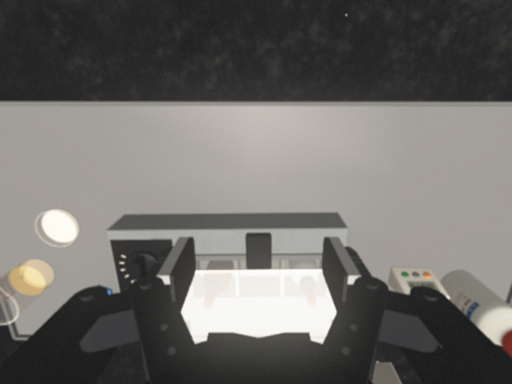

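View pics/s31.png

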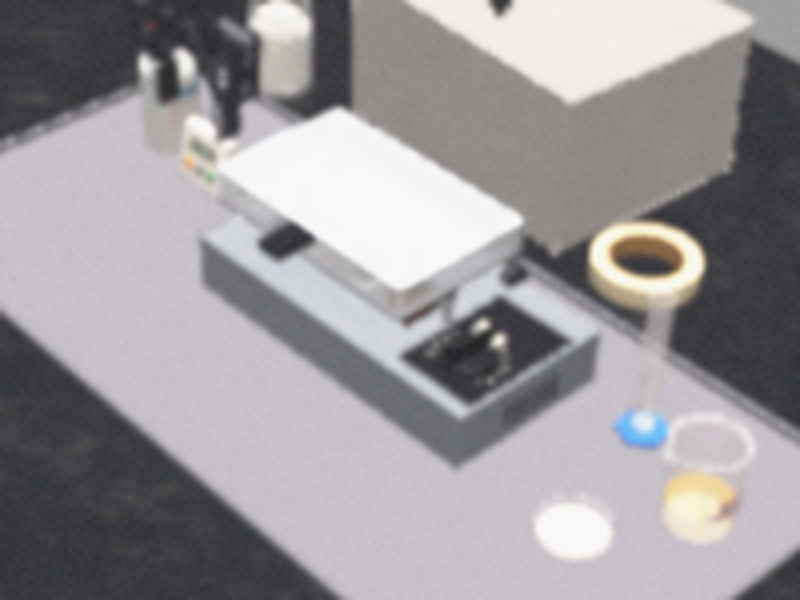

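The cover looks down, with the bottles faintly visible beneath it. I'll retreat clear of the top view and compare the cover's pixels with the first picture.

```bash
python3 -m creep '[{"linear":[-6,0,-2],"angular":[0,0,0],"grip":0.8},{"linear":[-12,-0.5,-2],"angular":[0,0,0],"grip":0.8},{"linear":[-18,-2,-2],"angular":[0,0,0],"grip":0.8},{"linear":[-24,-4,-2],"angular":[0,0,0],"grip":0.8},{"linear":[-30,-6,-2],"angular":[0,0,0],"grip":0.8}]' 40
python3 - <<'E'
from h import *
t=grab_frame('top'); cv2.imwrite('pics/t32.png',t); t0=cv2.imread('pics/top0.png')
a=np.vstack([x[120:255,125:410] for x in (t0,t)]); cv2.imwrite('pics/t32c.png',cv2.resize(a,(633,600),interpolation=cv2.INTER_CUBIC))
g0=cv2.cvtColor(t0,6).astype(np.float32)[135:205,220:310]; g1=cv2.cvtColor(t,6).astype(np.float32)[135:205,220:310]
print(cv2.phaseCorrelate(g0[45:],g1[45:]), np.abs(g0-g1).mean())
s=grab_frame('scene');cv2.imwrite('pics/s32.png',cv2.resize(s[120:270,180:380],(800,600),interpolation=cv2.INTER_CUBIC))
for n in ['wash_bottle','cylinder','beaker_yellow','timer','petri_dish']:
    for x in tip_of('top',n)[:1]: print(n,np.round(at_z(*cam('top'),*x['at'],0),3))
E
```

```text
time_s: 52.28
eef_pos: [0.3895, -0.294, 0.3226]
tool_rot: [0.003, 0.707, 0.707, 0.002]
contact_force: [1.0, -0.4, -0.0]
grip_width: 0.0683
((-0.0025569463367034473, 0.49283476313920715), 0.996284887207879) 0.66
wash_bottle [0.713 0.368 0.   ]
cylinder [ 0.716 -0.278  0.   ]
beaker_yellow [ 0.652 -0.379  0.   ]
timer [0.673 0.27  0.   ]
petri_dish [ 0.575 -0.321  0.   ]
```

View pics/t32c.png

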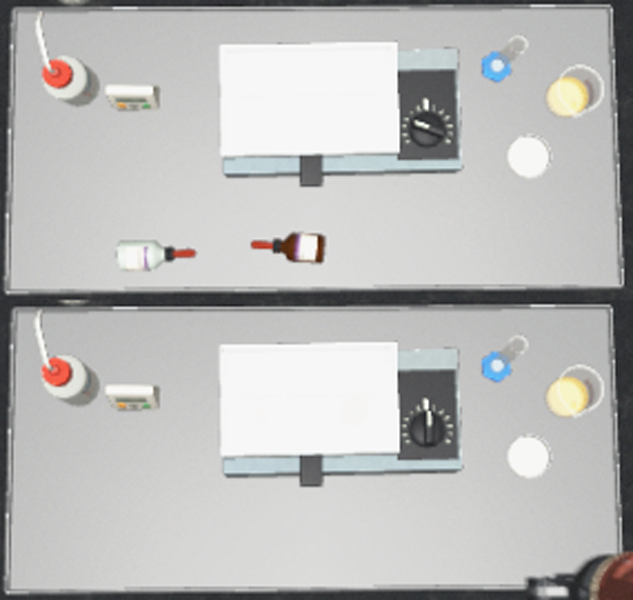

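View pics/s32.png

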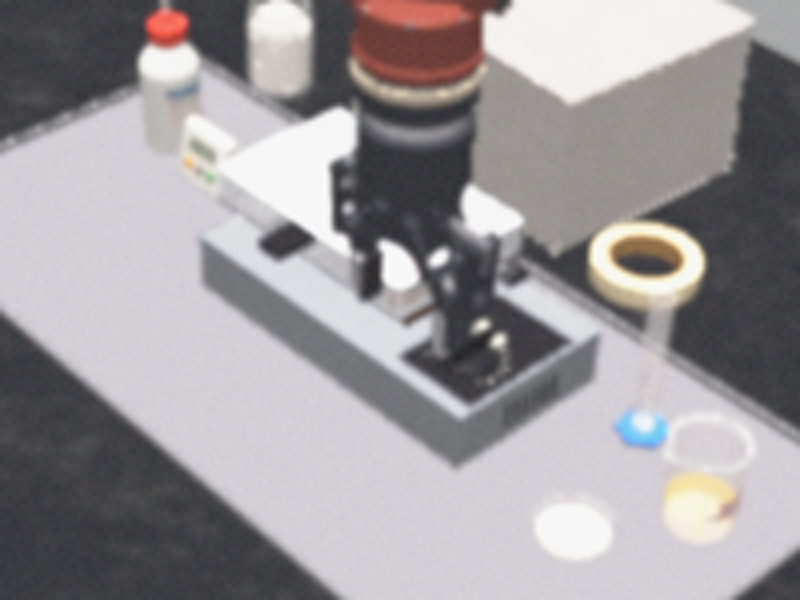

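```bash
python3 - <<'E'
from h import *
a=cv2.imread('pics/top0.png',0).astype(float); b=cv2.imread('pics/t32.png',0).astype(float)
print(cv2.phaseCorrelate(a,a),cv2.phaseCorrelate(a[180:,220:310],a[180:,220:310]))
def prof(im,r0,r1,c0,c1): return im[r0:r1,c0:c1].mean(1)
for n,args in [('tongue front',(195,208,261,269)),('cover front edge',(183,196,235,255)),('cover front R',(183,196,275,300)),('cover back',(132,146,230,300)),('warmer front(static)',(193,206,228,255)),('tray front(static)',(244,256,225,235))]:
    p,q=prof(a,*args),prof(b,*args); print(n); print(np.round(p).astype(int)); print(np.round(q).astype(int))
E
```

```text
((0.0, 0.0), 1.0) ((0.0, 0.0), 1.0)
tongue front
[ 97  98  98 100 101 102 102 106  90 198 215 216 216]
[ 96  97  99  99  99 100 102 104  89 196 214 214 215]
cover front edge
[247 247 247 247 247 247 223 161 199 207 206 207 207]
[247 247 247 247 247 247 221 160 197 205 205 205 205]
cover front R
[247 247 247 247 247 230 176 192 204 207 207 208 208]
[247 247 247 247 247 229 175 191 203 205 206 207 206]
cover back
[196 196 196 196 197 197 197 217 246 245 242 246 247 247]
[194 194 195 195 195 195 196 216 246 244 242 245 247 247]
warmer front(static)
[207 207 207 207 198 123 137 203 214 213 213 214 214]
[205 205 206 205 197 122 136 201 212 212 212 213 213]
tray front(static)
[216 217 217 217 217 174 183 107  54  52  52  52]
[216 216 216 216 216 174 181 106  53  51  51  52]
```

The edge profiles of the tongue, cover and warmer match the starting picture to well under a pixel, so the cover is back on its stop. The dial points at the long mark, the bystanders haven't moved, and the arm is clear. I'll hand the job in.

```bash
python3 -c "
from plant import ticket; print(ticket.job_done())"
```

```text
the job is handed in; nothing more can be done
None
```

I completed every step of the task and handed the job in at about 52 s; handing in reports no verdict.

**What I did**
- **Bottles found:** only two were there, a brown one of about 107 mm (bottle_1) and a pale grey one (bottle_2).
- **Cover raised:** I took it to about 1.22 rad.
- **Standing up:** I tipped each bottle up with its foot against the warmer's front face and left them standing in a row.
- **Well and dial:** brown went into the right bay and grey into the left bay. I turned the dial from about 0.83 to the long mark, then lowered the cover slowly onto its stop.

**Last checks**
- **Cover:** its edges match the starting picture to well under a pixel, so it is fully down.
- **Dial:** it measured about 2.1 rad, and the pointer is parallel to the long mark.
- **Bystanders:** all are within about 10 mm of their starting readings.
- **Arm:** it is clear of everything.

**Not clean or not fully confirmed**
- My first pinch of the brown bottle was too high. The second was too close to its collar, so I laid it down and gripped nearer the teat's tip.
- Grey sits about 9 mm forward of its bay's centre, inside the 20 mm limit.
- After lowering the cover I could see the bottles only faintly through it. The firm check that they stood upright was from just before.
- One image-shift estimate suggested the cover was half a pixel off. The direct edge comparison showed no movement, so I set it aside.

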